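# Set up the sill for an evening video call

### The job

Set up the sill for tonight's call, with front meaning the robot's side: stand the cactus pot in the middle of its terracotta saucer, and set the phone stand on the wooden board midway between the lamp and the saucer (at the board's centre), square to the board, its low lip facing front. Lay the green pencil case on the tiles in front of the board, centred on the phone stand, parallel to the board's long front edge and with a gap of about 3 cm to that edge; then lay the bottle opener lengthwise on the middle of the pencil case's lid. Keep the pot upright, leave the lamp, mug and jar where they are, and let go of everything.

Things in the scene. Friction and masses are not known exactly. Their poses are not given: they have to be found in the camera images.
- pot: Loose small terracotta pot with a round green cactus. 55 mm tall to the rim, rim band 60 mm across from 38 to 55 mm above its underside, tapering below from 52 to 42 mm across at the foot; cactus 32 mm wide rising to 80 mm. About 150 g. Origin: centre of its underside; z up. Starts upright on the tiles.
- stand: Loose grey hard-silicone phone stand. Base block 72 mm (its x) by 56 mm (its y) and 16 mm high; an upright back rest 20 mm thick, 56 mm wide (y), reaching 66 mm high, its centre 14 mm behind the origin (+x); a low lip 10 mm thick, 27 mm high along the front edge (-x). About 110 g. Origin: centre of the underside; -x is the front with the lip, z up. Starts upright on the tiles with the lip within about 35 degrees of facing the robot.
- case: Loose green plastic pencil case, closed, a flat-topped box 180 mm long (its x), 52 mm wide (y), 32 mm high, with a dark seam. Its lid stays shut. About 160 g. Origin: centre of the underside; z up. Starts on the tiles, long side roughly pointing away from the robot.
- opener: Loose steel bottle opener lying flat: 8 mm thick, 122 mm long (its x, from -61 to +61 mm): a straight handle 18 mm wide from x = -61 to +19 mm, then an open oval loop 38 mm wide out to +61 mm. About 90 g, balance point within 10 mm of the origin. Origin: mid-length, on the underside; z up. Starts on the tiles, length roughly pointing away from the robot.
- board: Fixed flat pale wooden board on the tiles, 130 mm deep (its x), 500 mm long (its y), 12 mm thick; its top carries the lamp and the saucer, each 190 mm from its centre along its length, one on each side (which is where varies). Origin: centre of the underside, on the tiles; -x is the front, towards the robot; turned by up to 0.1 rad.
- saucer: Fixed round terracotta saucer on the board, 100 mm across the rim, 84 mm across the foot, rim 12 mm high, wall 4 mm; flat inner floor 5 mm above its underside and about 76 mm across. Origin: centre of the underside, on the board's top (12 mm above the tiles).
- lamp: Compact white desk lamp, loose but heavy (0.95 kg), to be left alone: round foot 110 mm across, thin stem at its back, shade 80 mm across above the foot from 165 to 215 mm above the board. Origin: centre of the underside of the foot; z up.
- cup: White ceramic mug with a handle at its +y, 72 mm across, 75 mm tall, a bystander. Origin: centre of the underside.
- jar: Squat amber glass jar with a steel cap, 68 mm across, 70 mm tall, a bystander. Origin: centre of the underside.
Things that resemble listed ones, but are neither listed nor needed, are in the scene too. Of the things shaped like the opener, the steel one is meant.

How it is judged:
At the end, for the whole second after the job is handed in: Pot upright in the saucer within 12 mm of centre; stand on the board within 15 mm of its centre, square to 0.2 rad, lip to front; case flat on the tiles, 15-45 mm before the board, parallel to 0.17 rad, centred to 18 mm; opener on the lid within 15 mm along, 12 mm across, 0.25 rad; all at rest (horizontal distance between pot and saucer below 0.012 m and z of pot in the frame of saucer between 0.001 and 0.01 m and angle between pot's own z axis and vertical below 0.12 rad and x of stand in the frame of board between -0.015 and 0.015 m and y of stand in the frame of board between -0.015 and 0.015 m and z of stand in the frame of board between 0.008 and 0.016 m and angle between the x axis of stand and the x axis of board, either way round below 0.2 rad and angle between each of stand, case's own z axis and vertical below 0.1 rad and x of case in the frame of board between -0.136 and -0.106 m and (y of case in the frame of board between -0.018 and 0.018 m or y of case in the frame of stand between -0.018 and 0.018 m) and x of case in the frame of stand below -0.08 m and angle between the x axis of case and the y axis of board, either way round below 0.17 rad and height (world z) of case between -0.004 and 0.004 m and x of opener in the frame of case between -0.015 and 0.015 m and y of opener in the frame of case between -0.012 and 0.012 m and z of opener in the frame of case between 0.028 and 0.037 m and angle between the x axis of opener and the x axis of case, either way round below 0.25 rad and linear speed of each of pot, stand, case, opener below 0.02 m/s); the robot touches nothing.
It fails at once if the cactus pot is tipped (angle between pot's own z axis and vertical above 0.6 rad).
It fails at once if the lamp is knocked over or shifted by over 20 mm (distance of lamp from where it was at the start of the episode above 0.02 m or angle between lamp's own z axis and vertical above 0.3 rad).
It fails at once if the cup is shifted by over 20 mm (distance of cup from where it was at the start of the episode above 0.02 m).
It fails at once if the jar is shifted by over 20 mm (distance of jar from where it was at the start of the episode above 0.02 m).
It also fails if it takes over 118 s, if anything falls off the work surface, if the arm or the gripper's body presses on something with over 40 N, if the wrist force passes 120 N, or if a joint passes its speed limit or range.

### The arm

A 6-joint arm with a two-finger parallel gripper is mounted at the origin on the work surface. World frame = base frame: x ahead of the robot, y to its left, z up, the work surface at z = 0. Lengths are in m, angles in rad, forces in N, time in s.
With the tool pointing down it reaches from about 0.3 to 0.75 m from the base axis. Payload 8.5 kg.
Tool frame: the origin (TCP) lies at the very end of the fingers, on their centre line; the grasp point (between the pads) lies 19 mm behind it; z points along the fingers, y is the line along which they close (so a half turn about z gives the same grasp; the last joint's range is limited). The gripper opens to 85 mm and grips with 20 to 120 N. Pads are 22 mm wide; open, the fingers measure 114 mm over their backs; the gripper's body (76 mm by 85 mm) begins 54 mm behind the grasp point. The pads swing forward as they close: fully open they stand 13 mm farther back than shut.
Start: joints at [1.003, 0.381, 1.297, -0, 1.464, -0.215], TCP at [0.19, 0.516, 0.198] pointing down, gripper open.
Joint ranges: [-3.11, 3.11], [-0.89, 2.33], [0.22, 2.48], [-1.42, 4.56], [0.17, 2.85], [-2.88, 2.88]. Speed limits (rad/s): [2.39, 2.39, 3.14, 3.14, 3.14, 3.14].

### API

Orientations are given as a unit quaternion [x, y, z, w].
In Python, from rig import readout, imaging, manip gives the robot as it stands.
- The arm moves only by the tool jog_arm, never from a script. Its arguments are lists of equal length, an entry for each row: "dp": the shift along the tool's x, y, z in mm, a list of three; "twist": the turn, a rotation vector about the tool's x, y, z in degrees, a list of three. A call has 1 to 5 rows; each row shifts and turns the commanded pose from where the row before left it, along the tool's axes as they then stand; what a row does not reach is not made up. A row lasts 1/10 s, in which the tool goes at most 50 mm and 8.59 degrees, less where a joint would pass 70% of its speed; a pose out of reach is approached as far as the arm can. A call with a gripper value outside its range is refused whole. "gripper" is the opening, from -1 (shut) to 1 (fully open), set as the call begins (left out, the last holds). The fingers move at their own pace and stop on an object; the grip force is fixed at half the most. Time passes only in rows, so rows that do not move let the fingers close. It gives the time, the measured TCP pose, the force, the opening and the grip force at its end, in the units of the state.
- readout.observe(): the state, without advancing time (a new reading comes with each control period).
- imaging.grab_frame(name): name is "scene" or "top" or "wrist"; returns a dict with "image" (384x512x3 uint8, blue, green, red), "fx", "fy", "cx", "cy" (pixels), "distortion" ([k1, k2, p1, p2, k3] as OpenCV has them; the pictures are not rectified), "R" (3x3) and "t" (3): a world point X has camera coordinates R X + t; the wrist camera has in their place "hand_eye" (4x4, takes a point from camera to tool coordinates, whose origin is the TCP and whose axes are the flange's). Camera axes: x right, y down, z forward; pixel columns grow to the right and rows downward; lengths in m; the calibration is good to about 2 mm. A picture is of the moment at which its call begins: read the wrist's pose just before it. There is no depth.
- manip.close_job(): hands the job in; it is judged then, once.
The state is a dict: "time_s": time; "qpos": joint angles; "joint_velocities": joint speeds; "joint_torque": joint torques, N m; "ee_pos": TCP position; "orientation": TCP orientation; "wrist_force": force on the tool from outside, world axes, zero at the start; "ft_torque": the same for the moment, N m; "finger_gap": opening from 0.0 (shut) to 1.0 (fully open); "gripper_force": force on a finger pad.
Only numpy, scipy, OpenCV 4.12 (cv2) and the standard library are available. Lean on these libraries where they do the work, as an engineer would, in place of code of your own. Each camera call takes 0.05 s, during which the arm holds its last target. There are 200 camera calls.

## Working session

There is one attempt and no reset: what is moved stays moved. The work goes in short steps, Python scripts to look and compute and a tool call to move; the robot and the scene stay as the last step left them, time stands still between calls to the robot, and variables do not carry over. Pictures are saved under pics/ and viewed, at most 14 in all, crops included, and the job is handed in when it is done.

Besides the shell and the picture viewer there is one more tool, called after "Emit:" as a command line: name --argument value ..., lists and objects as JSON in quotes. jog_arm: Moves the arm, as the interface text tells. Its arguments: {"type":"object","properties":{"dp":{"type":"array"},"twist":{"type":"array"},"gripper":{"type":"number"}},"required":["dp","twist"]}

```bash
mkdir -p pics; ls; cat > h.py <<'E'
import numpy as np, cv2
from rig import readout, imaging
from scipy.spatial.transform import Rotation as Ro
def grab(n):
    s=readout.observe(); f=imaging.grab_frame(n)
    K=np.array([[f['fx'],0,f['cx']],[0,f['fy'],f['cy']],[0,0,1]]); D=np.array(f['distortion'],float)
    if 'hand_eye' in f:
        T=np.eye(4); T[:3,:3]=Ro.from_quat(s['orientation']).as_matrix(); T[:3,3]=s['ee_pos']
        C=T@np.array(f['hand_eye']); R=C[:3,:3].T; t=-R@C[:3,3]
    else: R=np.array(f['R']); t=np.array(f['t'])
    return dict(im=np.array(f['image']),K=K,D=D,R=R,t=t)
def ray(c,p):
    u=cv2.undistortPoints(np.array(p,float).reshape(-1,1,2),c['K'],c['D']).reshape(-1,2)
    d=np.c_[u,np.ones(len(u))]@c['R']; return -c['R'].T@c['t'], d/np.linalg.norm(d,axis=1,keepdims=True)
def plane(c,p,z):
    o,d=ray(c,p); return o+d*((z-o[2])/d[:,2])[:,None]
def proj(c,X):
    return cv2.projectPoints(np.array(X,float).reshape(-1,1,3),cv2.Rodrigues(c['R'])[0],c['t'].astype(float),c['K'],c['D'])[0].reshape(-1,2)
def tri(c1,p1,c2,p2):
    o1,d1=ray(c1,p1);o2,d2=ray(c2,p2);out=[]
    for a,b in zip(d1,d2):
        A=np.c_[a,-b]; s=np.linalg.lstsq(A,o2-o1,rcond=None)[0]
        q,r=o1+a*s[0],o2+b*s[1]; out.append(np.r_[(q+r)/2,np.linalg.norm(q-r)])
    return np.array(out)
E
python3 - <<'E'
from h import *
import pickle
cs={n:grab(n) for n in('scene','top')}
pickle.dump(cs,open('c0.pkl','wb'))
for n,c in cs.items():
    cv2.imwrite(f'pics/{n}0.png',cv2.resize(c['im'],(800,600))); print(n,-c['R'].T@c['t'],c['R'][2])
print(readout.observe())
E
```

```text
pics
scene [1.00433326 0.52356088 0.81629604] [-0.432858   -0.4688681  -0.76993289]
top [0.44850161 0.07111433 1.50302088] [ 0.06334781 -0.01189501 -0.99792062]
{'time_s': 0.1, 'qpos': array([ 1.00268489e+00,  3.81156348e-01,  1.29814544e+00, -1.53683818e-07,
        1.46356701e+00, -2.15285704e-01]), 'joint_velocities': array([-9.47865706e-05, -1.35004233e-03, -2.74564299e-03, -1.89785224e-04,
        2.01661742e-03,  9.87616483e-04]), 'joint_torque': array([ 3.80847399e-03, -4.49221802e+01, -2.31653613e+01, -1.52643734e-04,
        3.65674059e-03,  2.28436431e-05]), 'ee_pos': array([0.18989062, 0.51587563, 0.19777198]), 'orientation': array([ 1.75499208e-01,  9.84479365e-01, -5.89774870e-04, -2.43519064e-04]), 'wrist_force': array([ 0.19261509,  0.84263237, -0.24476243]), 'ft_torque': array([-0.0679482 , -0.00278394,  0.0052698 ]), 'gripper_force': 0.0, 'finger_gap': 1.0008492726088205}
```

View pics/top0.png

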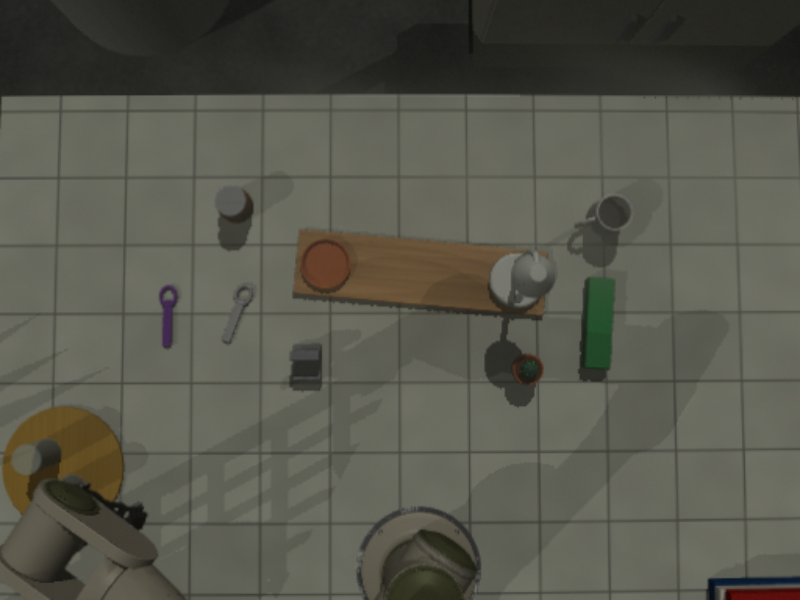

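View pics/scene0.png

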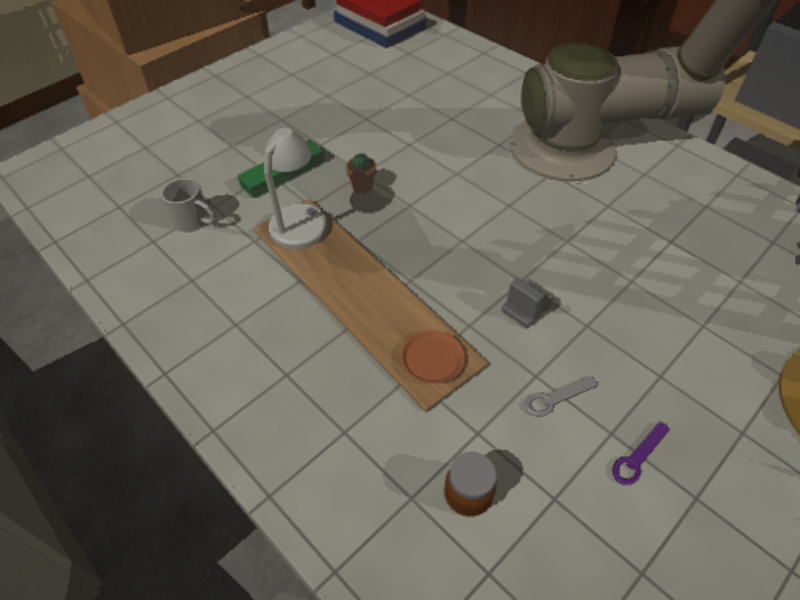

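Top view (800x600): the openers are steel-grey at (238,312) and purple at (168,315). The steel one fits the description because it is grey metal. The green case is at (600,323), pot (528,369), stand (307,365) with its tall rest on the far side. The saucer is at (326,265), lamp at (520,280), mug at (612,212) and jar at (234,204). The scene view agrees: steel opener at (560,395), purple at (642,455).

```bash
python3 - <<'E'
from h import *
import pickle
cs=pickle.load(open('c0.pkl','rb'))
rois={'top':dict(case=(360,165,405,250),pot=(320,215,360,255),saucer=(180,145,235,195),board=(180,140,360,210),opener=(135,172,170,225),stand=(180,212,212,255)),
'scene':dict(case=(150,85,215,128),pot=(215,92,250,128),saucer=(250,205,305,250),board=(155,120,320,270),opener=(325,235,390,270),stand=(315,172,362,212))}
for n,c in cs.items():
    im=c['im']; hsv=cv2.cvtColor(im,cv2.COLOR_BGR2HSV); H,S,V=[x.astype(int) for x in cv2.split(hsv)]
    ms=dict(case=(abs(H-65)<15)&(S>110),pot=((H<12)|(H>172))&(S>90),saucer=((H<10)|(H>172))&(S>120),board=(H>=9)&(H<20)&(S>70),
            opener=None,stand=None)
    for k,(x0,y0,x1,y1) in rois[n].items():
        if ms[k] is None:continue
        m=np.zeros(H.shape,np.uint8); m[y0:y1,x0:x1]=ms[k][y0:y1,x0:x1]*255
        ct=max(cv2.findContours(m,0,1)[0],key=cv2.contourArea)
        print(n,k,cv2.contourArea(ct),cv2.boundingRect(ct),'rect',[np.round(v,1) for v in cv2.minAreaRect(ct)],'ell',[np.round(v,1) for v in cv2.fitEllipse(ct)])
        c2=cv2.approxPolyDP(cv2.convexHull(ct),3,True)[:,0]; print('   poly',c2.tolist())
a=[]
for n,k in(('top','opener'),('top','stand'),('scene','opener'),('scene','stand'),('scene','pot'),('top','pot')):
    x0,y0,x1,y1=rois[n][k]; 
    if (n,k)==('top','opener'): x0=95
    if (n,k)==('scene','opener'): x1=435;y1=312
    a.append(cv2.resize(cs[n]['im'][y0:y1,x0:x1],(260,290),interpolation=2)); print(n,k,x0,y0,x1,y1)
cv2.imwrite('pics/crops.png',np.vstack([np.hstack(a[:3]),np.hstack(a[3:])]))
E
```

```text
scene case 139.0 (153, 104, 17, 16) rect [array([162.3, 112.6]), array([10.3, 17.9]), np.float64(63.4)] ell [array([161.9, 112.3]), array([11.2, 18.3]), np.float64(60.2)]
   poly [[168, 104], [169, 115], [159, 119], [153, 114]]
scene pot 16.5 (222, 102, 6, 20) rect [array([224.5, 111.5]), array([ 5., 19.]), np.float64(0.0)] ell [array([224.9, 111.2]), array([ 4.9, 16.2]), np.float64(167.1)]
   poly [[224, 102], [227, 121], [222, 111]]Traceback (most recent call last):
  File "<stdin>", line 14, in <module>
cv2.error: OpenCV(4.12.0) /io/opencv/modules/imgproc/src/shapedescr.cpp:361: error: (-201:Incorrect size of input array) There should be at least 5 points to fit the ellipse in function 'fitEllipseNoDirect'
```

```bash
cat > m.py <<'E'
from h import *
import pickle
cs=pickle.load(open('c0.pkl','rb'))
rois={'top':dict(case=(360,165,405,250),pot=(320,215,360,255),saucer=(180,145,235,195),board=(180,140,360,210),opener=(135,172,170,225),stand=(180,212,212,255)),
'scene':dict(case=(150,85,215,128),pot=(215,92,250,128),saucer=(250,205,305,250),board=(155,120,320,270),opener=(325,235,390,270),stand=(315,172,362,212))}
for n,c in cs.items():
    im=c['im']; hsv=cv2.cvtColor(im,cv2.COLOR_BGR2HSV); H,S,V=[x.astype(int) for x in cv2.split(hsv)]
    s=dict(top=dict(case=(207,384),pot=(243,338),saucer=(170,208),board=(176,270),op=(212,147),tile=(235,265)),scene=dict(case=(118,165),pot=(117,232),saucer=(228,278),board=(185,235),op=(251,365),tile=(230,200)))[n]
    print({k:hsv[v].tolist() for k,v in s.items()})
    ms=dict(case=(abs(H-65)<18)&(S>80),pot=((H<14)|(H>170))&(S>60),saucer=((H<10)|(H>172))&(S>110),board=(H<22)&(S>70))
    for k in ms:
        x0,y0,x1,y1=rois[n][k]
        m=np.zeros(H.shape,np.uint8); m[y0:y1,x0:x1]=ms[k][y0:y1,x0:x1]*255
        ct=max(cv2.findContours(m,0,1)[0],key=cv2.contourArea)
        print(n,k,cv2.contourArea(ct),cv2.boundingRect(ct),'rect',[np.round(v,1) for v in cv2.minAreaRect(ct)])
        if len(ct)>5: print('    ell',[np.round(v,1) for v in cv2.fitEllipse(cv2.convexHull(ct))] if len(cv2.convexHull(ct))>4 else 0)
        c2=cv2.approxPolyDP(cv2.convexHull(ct),3,True)[:,0]; print('   poly',c2.tolist())
a=[]
for n,k in(('top','opener'),('top','stand'),('scene','opener'),('scene','stand'),('scene','pot'),('top','pot')):
    x0,y0,x1,y1=rois[n][k]; 
    if (n,k)==('top','opener'): x0=95
    if (n,k)==('scene','opener'): x1=435;y1=312
    a.append(cv2.resize(np.clip(cs[n]['im'][y0:y1,x0:x1]*1.4,0,255).astype(np.uint8),(260,290),interpolation=2)); print(n,k,x0,y0,x1,y1)
cv2.imwrite('pics/crops.png',np.vstack([np.hstack(a[:3]),np.hstack(a[3:])]))
E
python3 m.py
```

```text
{'case': [60, 82, 59], 'pot': [11, 99, 62], 'saucer': [10, 154, 129], 'board': [16, 119, 131], 'op': [13, 16, 115], 'tile': [28, 28, 137]}
scene case 223.0 (152, 104, 19, 22) rect [array([163.1, 115.7]), array([16.5, 19.2]), np.float64(63.4)]
    ell [array([161.5, 112.4]), array([19. , 25.2]), np.float64(169.8)]
   poly [[170, 121], [161, 125], [152, 112], [168, 104]]
scene pot 203.5 (221, 101, 20, 23) rect [array([229.6, 112.4]), array([18.9, 21.1]), np.float64(8.7)]
    ell [array([231.2, 110.4]), array([19.7, 25.6]), np.float64(172.8)]
   poly [[240, 104], [238, 120], [226, 121], [222, 104]]
scene saucer 0.0 (271, 243, 1, 1) rect [array([271., 243.]), array([0., 0.]), np.float64(0.0)]
   poly [[271, 243]]
scene board 6199.5 (163, 136, 149, 127) rect [array([235.5, 191. ]), array([167.6,  50.2]), np.float64(45.0)]
    ell [array([245.8, 203.2]), array([ 54.7, 224.6]), np.float64(133.4)]
   poly [[164, 144], [208, 136], [307, 227], [310, 235], [271, 262], [163, 148]]
{'case': [66, 141, 78], 'pot': [17, 60, 30], 'saucer': [11, 150, 102], 'board': [17, 121, 103], 'op': [30, 8, 92], 'tile': [33, 28, 101]}
top case 887.0 (374, 178, 19, 58) rect [array([382.3, 206.6]), array([17.8, 57.4]), np.float64(3.0)]
    ell [array([382.8, 207.8]), array([21.3, 71.1]), np.float64(2.4)]
   poly [[392, 179], [389, 235], [376, 235], [377, 178]]
top pot 104.5 (328, 226, 20, 20) rect [array([337.5, 235.5]), array([19., 19.]), np.float64(90.0)]
    ell [array([337.5, 236.1]), array([19.5, 20.1]), np.float64(6.7)]
   poly [[342, 227], [346, 241], [333, 245], [328, 233], [332, 228]]Traceback (most recent call last):
  File "m.py", line 14, in <module>
    ct=max(cv2.findContours(m,0,1)[0],key=cv2.contourArea)
ValueError: max() iterable argument is empty
```

```bash
sed -i 's/saucer=((H<10)|(H>172))&(S>110)/saucer=(H<14)\&(S>135)/' m.py; cat >> m.py <<'E'
t=cs['top'];sc=cs['scene']
P=lambda k,p,z:print(k,plane(t,p,z).round(4).tolist())
P('case',[(392,179),(389,235),(376,235),(377,178)],.032)
P('pot',[(337.5,236.1)],.047)
P('saucer800',[np.array((326,265))*.64],.024)
P('board800',np.array([(299,231),(551,248),(543,318),(294,297)])*.64,.012)
P('opener800 loop,end',np.array([(243,294),(228,340)])*.64,.008)
P('stand800',np.array([(307,365)])*.64,.03)
P('lamp',np.array([(517,281)])*.64,.03); P('cup,jar',np.array([(613,212),(232,205)])*.64,.07)
E
python3 m.py|tail -32
```

```text
ell [array([276.4, 227.9]), array([34.1, 40.6]), np.float64(96.9)]
   poly [[272, 211], [286, 213], [296, 224], [296, 233], [287, 243], [268, 243], [257, 233], [258, 220]]
scene board 6199.5 (163, 136, 149, 127) rect [array([235.5, 191. ]), array([167.6,  50.2]), np.float64(45.0)]
    ell [array([245.8, 203.2]), array([ 54.7, 224.6]), np.float64(133.4)]
   poly [[164, 144], [208, 136], [307, 227], [310, 235], [271, 262], [163, 148]]
{'case': [66, 141, 78], 'pot': [17, 60, 30], 'saucer': [11, 150, 102], 'board': [17, 121, 103], 'op': [30, 8, 92], 'tile': [33, 28, 101]}
top case 887.0 (374, 178, 19, 58) rect [array([382.3, 206.6]), array([17.8, 57.4]), np.float64(3.0)]
    ell [array([382.8, 207.8]), array([21.3, 71.1]), np.float64(2.4)]
   poly [[392, 179], [389, 235], [376, 235], [377, 178]]
top pot 104.5 (328, 226, 20, 20) rect [array([337.5, 235.5]), array([19., 19.]), np.float64(90.0)]
    ell [array([337.5, 236.1]), array([19.5, 20.1]), np.float64(6.7)]
   poly [[342, 227], [346, 241], [333, 245], [328, 233], [332, 228]]
top saucer 666.0 (193, 153, 31, 32) rect [array([209., 169.
[... 391 characters left out ...]
ly [[191, 149], [333, 159], [348, 189], [347, 201], [191, 188]]
top opener 95 172 170 225
top stand 180 212 212 255
scene opener 325 235 435 312
scene stand 315 172 362 212
scene pot 215 92 250 128
top pot 320 215 360 255
case [[0.5648, -0.3851, 0.032], [0.393, -0.3722, 0.032], [0.3932, -0.3321, 0.032], [0.568, -0.3386, 0.032]]
pot [[0.3911, -0.2109, 0.047]]
saucer800 [[0.5957, 0.1797, 0.024]]
board800 [[0.6651, 0.2345, 0.012], [0.6302, -0.2687, 0.012], [0.4903, -0.2503, 0.012], [0.5334, 0.2438, 0.012]]
opener800 loop,end [[0.5398, 0.3456, 0.008], [0.4487, 0.3746, 0.008]]
stand800 [[0.3997, 0.2159, 0.03]]
lamp [[0.5627, -0.1962, 0.03]]
cup,jar [[0.693, -0.3774, 0.07], [0.7073, 0.3571, 0.07]]
```

View pics/crops.png

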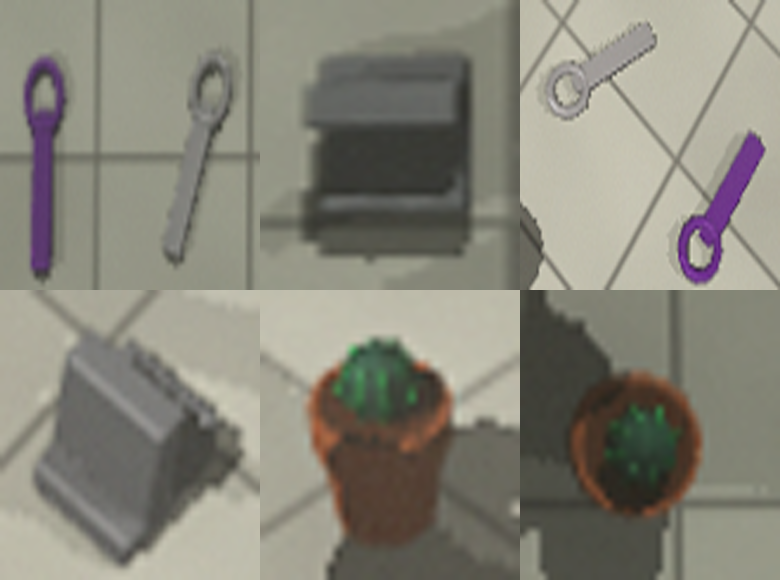

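The crop confirms it: the left opener is purple, and the right one is the grey steel one to take. The stand has its lip at the front (towards the robot) and the pot is upright. I'll square the tool and move above the stand for a wrist look.

Emit:
jog_arm --dp '[[0, 0, 0], [0, 0, 0], [0, 0, 0], [-20, -40, -10], [-20, -40, -10]]' --twist '[[0, 0, -8], [0, 0, -8], [0, 0, -4.2], [0, 0, 0], [0, 0, 0]]'

```text
time_s: 0.6
ee_pos: [0.2298, 0.4352, 0.2177]
orientation: [-0.001, 1.0, -0.001, -0.001]
wrist_force: [2.0, 1.0, 0.2]
finger_gap: 1.0
gripper_force: 0.0
```

Emit:
jog_arm --dp '[[-25, -40, -10], [-25, -40, -10], [-25, -40, -10], [-25, -40, 0], [-20, -40, 0]]' --twist '[[0, 0, 0], [0, 0, 0], [0, 0, 0], [0, 0, 0], [0, 0, 0]]'

```text
time_s: 1.1
ee_pos: [0.3508, 0.2343, 0.2484]
orientation: [0.0, 1.0, 0.0, 0.0]
wrist_force: [0.6, 0.3, -0.7]
finger_gap: 1.001
gripper_force: 0.0
```

Emit:
jog_arm --dp '[[-10, -20, 0], [0, 0, 0]]' --twist '[[0, 0, 0], [0, 0, 0]]'

```text
time_s: 1.3
ee_pos: [0.3609, 0.214, 0.2481]
orientation: [0.002, 1.0, -0.0, -0.0]
wrist_force: [-0.5, 1.1, -0.0]
finger_gap: 0.994
gripper_force: 0.0
```

```bash
python3 - <<'E'
from h import *
import pickle
c=grab('wrist'); pickle.dump(c,open('w1.pkl','wb'))
print(-c['R'].T@c['t'],c['R'].round(3).tolist(),c['K'].round(1).tolist(),readout.observe()['ee_pos'])
cv2.imwrite('pics/w1.png',cv2.resize(c['im'],(800,600)))
E
```

```text
[0.28212082 0.21414737 0.42419093] [[0.004, 1.0, -0.001], [0.952, -0.003, 0.306], [0.306, -0.002, -0.952]] [[293.8, 0.0, 253.2], [0.0, 293.8, 192.0], [0.0, 0.0, 1.0]] [0.36023047 0.21526525 0.24812889]
```

View pics/w1.png

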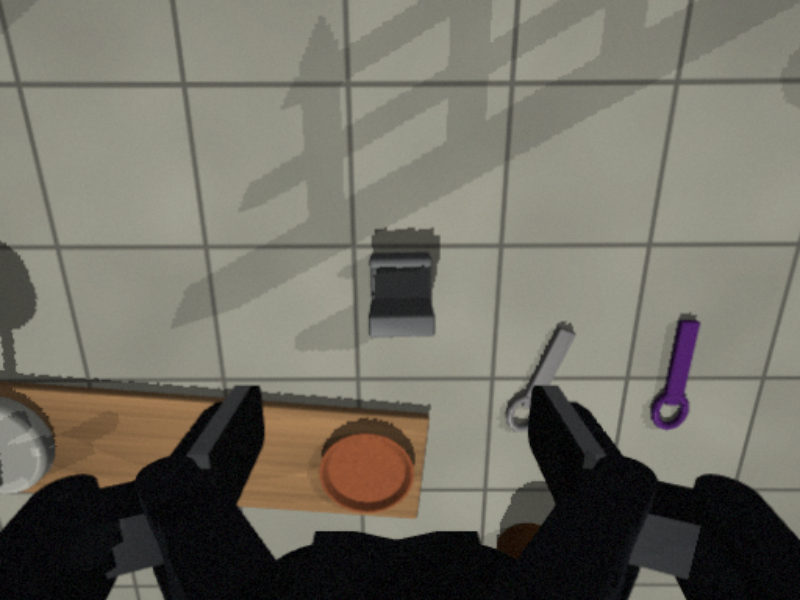

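Wrist view (800x600): the stand is at (402,295) with its lip at row 258 and the rest's top at about row 325. Saucer at (367,465), steel opener (540,375), purple opener (680,375). I'll enlarge the stand.

```bash
python3 - <<'E'
from h import *
import pickle
c=pickle.load(open('w1.pkl','rb'))
im=c['im'][140:222,222:292]
cv2.imwrite('pics/w1c.png',cv2.resize(np.clip((im/255.)**.5*300,0,255).astype(np.uint8),None,fx=7,fy=7,interpolation=0))
E
```

```text
(no output)
```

View pics/w1c.png

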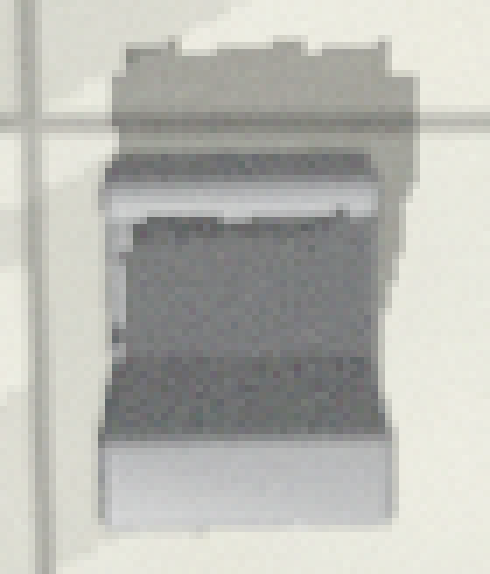

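```bash
python3 - <<'E'
from h import *
import pickle
c=pickle.load(open('w1.pkl','rb')); t=pickle.load(open('c0.pkl','rb'))['top']
w=lambda x,y:(222+x/7-.5,140+y/7-.5)
print(tri(c,[w(247,480)],t,[(194.8,226.7)]).round(4))
for z in(.062,.066): print(plane(c,[w(102,437),w(392,437),w(102,523),w(392,523)],z).round(4).tolist())
print('lip',plane(c,[w(103,183),w(378,186)],.027).round(4).tolist())
S=np.array([800/512,600/384])
print('saucer rim',plane(c,[np.array((367,470))/1.5625],.024).round(4))
E
```

```text
[[4.213e-01 2.180e-01 6.090e-02 2.000e-04]]
[[0.4122, 0.1909, 0.062], [0.4124, 0.2452, 0.062], [0.4295, 0.1906, 0.062], [0.4297, 0.2456, 0.062]]
[[0.4107, 0.1912, 0.066], [0.4109, 0.2448, 0.066], [0.4279, 0.1908, 0.066], [0.4281, 0.2452, 0.066]]
lip [[0.3716, 0.1901, 0.027], [0.3724, 0.2443, 0.027]]
saucer rim [[0.5961 0.1829 0.024 ]]
```

Emit:
jog_arm --dp '[[-30, 3, 10], [-29, 0, 40], [0, 0, 45], [0, 0, 45], [0, 0, 40]]' --twist '[[0, 0, 0], [0, 0, 0], [0, 0, 0], [0, 0, 0], [0, 0, 0]]'

```text
time_s: 1.85
ee_pos: [0.4179, 0.2201, 0.0663]
orientation: [-0.001, 1.0, -0.0, -0.001]
wrist_force: [0.7, 0.6, -0.3]
finger_gap: 1.001
gripper_force: 0.0
```

Emit:
jog_arm --dp '[[0, 0, 25], [0, 0, 15], [0, 0, 3], [0, 0, 0]]' --twist '[[0, 0, 0], [0, 0, 0], [0, 0, 0], [0, 0, 0]]'

```text
time_s: 2.25
ee_pos: [0.4186, 0.2198, 0.0253]
orientation: [-0.0, 1.0, 0.0, -0.0]
wrist_force: [0.7, -0.0, 0.5]
finger_gap: 0.998
gripper_force: 0.0
```

Emit:
jog_arm --dp '[[0, 0, 0], [0, 0, 0], [0, 0, 0], [0, 0, 0], [0, 0, 0]]' --twist '[[0, 0, 0], [0, 0, 0], [0, 0, 0], [0, 0, 0], [0, 0, 0]]' --gripper -1

```text
time_s: 2.75
ee_pos: [0.4195, 0.2191, 0.0267]
orientation: [0.0, 1.0, 0.0, 0.001]
wrist_force: [-2.3, -1.6, 9.4]
finger_gap: 0.626
gripper_force: 60.7
```

Emit:
jog_arm --dp '[[0, 0, 0], [0, 0, 0], [0, 0, 0]]' --twist '[[0, 0, 0], [0, 0, 0], [0, 0, 0]]'

```text
time_s: 3.05
ee_pos: [0.4195, 0.2192, 0.0268]
orientation: [0.0, 1.0, 0.0, 0.001]
wrist_force: [-2.1, -2.0, 9.9]
finger_gap: 0.621
gripper_force: 60.7
```

```bash
cat > b.py <<'E'
from h import *
import pickle,sys
def mask(c,lo,hi):
    return cv2.inRange(cv2.cvtColor(c['im'],cv2.COLOR_BGR2HSV),lo,hi)
def fit(P):
    vx,vy,x,y=cv2.fitLine(P.astype(np.float32),cv2.DIST_HUBER,0,.001,.001).ravel(); return np.array([vx,vy]),np.array([x,y])
if __name__=='__main__':
    c=pickle.load(open('w1.pkl','rb'))
    m=mask(c,(5,70,60),(24,255,255))
    # front edge (upper in picture): per column first mask row
    cols=[u for u in range(35,265) if not 125<u<175]
    pts=[(u,np.argmax(m[200:,u]>0)+200-.5) for u in cols if m[200:,u].any()]
    F=plane(c,pts,.012)[:,:2]; d,p=fit(F); r=(F-p)@np.array([-d[1],d[0]]); F=F[abs(r)<.003]; d,p=fit(F)
    if d[1]<0:d=-d
    print('front',d,p,'yaw',-np.arctan2(d[0],d[1]),len(F))
    rows=range(268,325); e=[(np.max(np.nonzero(m[v,:300])[0])+.5,v) for v in rows]
    E=plane(c,e,.012)[:,:2]; d2,p2=fit(E); print('end',d2,p2)
    A=np.c_[d,-d2]; s=np.linalg.solve(A,p2-p); corner=p+d*s[0]; n=np.array([d[1],-d[0]])
    print('corner',corner,'centre',corner-d*.25+n*.065, 'case',corner-d*.25-n*.056)
    s=mask(c,(0,140,60),(12,255,255)); s[:, :190]=0; s[:,280:]=0
    ct=max(cv2.findContours(s,0,1)[0],key=cv2.contourArea); el=cv2.fitEllipse(cv2.convexHull(ct)); print(el)
    h=cv2.convexHull(ct).reshape(-1,2)
    for z in(.017,.024): print('saucer',cv2.minEnclosingCircle(plane(c,h,z)[:,:2].astype(np.float32)), plane(c,[el[0]],z))
E
python3 b.py
```

```text
front [0.08506206 0.9963757 ] [0.5152985  0.00414304] yaw -0.08516498 179
end [ 0.99575865 -0.09200403] [0.60988986 0.24053283]
corner [0.53606176 0.24735424] centre [ 0.5795607  -0.00726871] case [0.45899922 0.00302379]
((234.11167907714844, 302.1040954589844), (51.349098205566406, 60.677146911621094), 93.42463684082031)
saucer ((0.6059403419494629, 0.18083658814430237), 0.050986964255571365) [[0.60415085 0.18105712 0.017     ]]
saucer ((0.6003736853599548, 0.18140947818756104), 0.05011211708188057) [[0.59861485 0.18162597 0.024     ]]
```

Emit:
jog_arm --dp '[[0, 0, -20], [0, 0, -30], [0, 0, -30], [-27, -35, 0], [-27, -36, 0]]' --twist '[[0, 0, 0], [0, 0, 0], [0, 0, 0], [0, 0, 0], [0, 0, 0]]'

```text
time_s: 3.55
ee_pos: [0.4737, 0.1479, 0.107]
orientation: [-0.001, 1.0, 0.0, 0.002]
wrist_force: [1.0, 0.1, -0.9]
finger_gap: 0.616
gripper_force: 63.0
```

Emit:
jog_arm --dp '[[-27, -36, 0], [-27, -36, 0], [-27, -36, 0], [-27, -36, 0], [-11, -12.5, 0]]' --twist '[[0, 0, 0], [0, 0, 0], [0, 0, 0], [0, 0, 0], [0, 0, 4.5]]'

```text
time_s: 4.05
ee_pos: [0.5938, -0.0121, 0.1055]
orientation: [0.041, 0.999, -0.0, 0.001]
wrist_force: [-0.0, 0.0, 0.1]
finger_gap: 0.617
gripper_force: 63.0
```

Emit:
jog_arm --dp '[[0, 0, 0], [0, 0, 0], [0, 0, 0]]' --twist '[[0, 0, 0], [0, 0, 0], [0, 0, 0]]'

```text
time_s: 4.35
ee_pos: [0.5912, -0.0074, 0.1056]
orientation: [0.038, 0.999, 0.0, -0.0]
wrist_force: [-0.0, 0.2, -1.0]
finger_gap: 0.625
gripper_force: 63.0
```

```bash
python3 - <<'E'
from h import *
import pickle
c=pickle.load(open('w1.pkl','rb')); t=pickle.load(open('c0.pkl','rb'))['top']
print('saucer tri',tri(c,[(234.1,302.1)],t,[(208.4,168.8)]).round(4),'board corner',tri(c,[np.array((430,407))/1.5625-.5],t,[np.array((294,297))*.64-.5]).round(4))
s=readout.observe();print(s['ee_pos'],Ro.from_quat(s['orientation']).as_matrix().round(4).tolist())
c=grab('wrist'); pickle.dump(c,open('w2.pkl','wb'))
cv2.imwrite('pics/w2.png',cv2.resize(c['im'],(800,600)))
E
```

```text
saucer tri [[0.5983 0.181  0.0241 0.0012]] board corner [[ 5.357e-01  2.475e-01 -3.000e-04  1.300e-03]]
[ 0.59117409 -0.00740118  0.1055902 ] [[-0.9971, 0.0765, -0.0003], [0.0765, 0.9971, 0.0002], [0.0003, 0.0002, -1.0]]
```

View pics/w2.png

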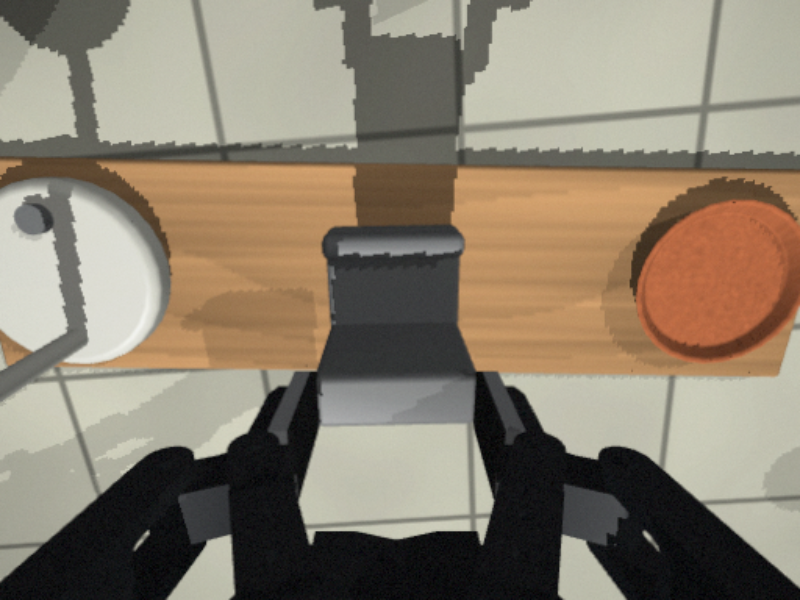

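The wrist view shows the stand held squarely at (395,330), midway between the lamp foot at (75,270) and the saucer at (718,280), with its lip to the front. Saucer rim height triangulates to 0.024. Lowering.

Emit:
jog_arm --dp '[[-1, 0, 35], [0, 0, 20], [0, 0, 8], [0, 0, 3], [0, 0, 0]]' --twist '[[0, 0, 0.5], [0, 0, 0], [0, 0, 0], [0, 0, 0], [0, 0, 0]]'

```text
time_s: 4.9
ee_pos: [0.5932, -0.0083, 0.04]
orientation: [0.043, 0.999, -0.0, 0.001]
wrist_force: [-0.8, -0.0, -1.7]
finger_gap: 0.623
gripper_force: 63.1
```

Emit:
jog_arm --dp '[[0, 0, 1], [0, 0, 0]]' --twist '[[0, 0, 0], [0, 0, 0]]'

```text
time_s: 5.1
ee_pos: [0.5933, -0.0086, 0.0391]
orientation: [0.044, 0.999, -0.0, 0.001]
wrist_force: [0.6, -1.0, -0.6]
finger_gap: 0.618
gripper_force: 63.2
```

Emit:
jog_arm --dp '[[0, 0, 0.5], [0, 0, 0], [0, 0, 0], [0, 0, 0], [0, 0, 0]]' --twist '[[0, 0, 0], [0, 0, 0], [0, 0, 0], [0, 0, 0], [0, 0, 0]]' --gripper 1

```text
time_s: 5.6
ee_pos: [0.5929, -0.0086, 0.0378]
orientation: [0.044, 0.999, -0.0, 0.0]
wrist_force: [0.5, -0.6, -0.6]
finger_gap: 0.992
gripper_force: 0.0
```

Emit:
jog_arm --dp '[[0, 0, -20], [0, 0, -40], [0, 0, -50], [0, 0, -50], [0, 0, -20]]' --twist '[[0, 0, 0], [0, 0, 0], [0, 0, 0], [0, 0, 0], [0, 0, 0]]'

```text
time_s: 6.1
ee_pos: [0.5941, -0.0087, 0.2232]
orientation: [0.044, 0.999, -0.001, 0.004]
wrist_force: [0.5, 0.7, -1.5]
finger_gap: 1.0
gripper_force: 0.0
```

```bash
python3 - <<'E'
from h import *
s=readout.observe();R=Ro.from_quat(s['orientation']).as_matrix();p=s['ee_pos'];print(p,s['finger_gap'])
print((R.T@(np.array([.33,-.21,.25])-p)*1000).round(1))
E
```

```text
[ 0.59411017 -0.00873904  0.22317673] 1.0001488638283966
[ 245.3 -223.6  -28.5]
```

Emit:
jog_arm --dp '[[45, 0, -5], [45, -5, -5], [45, -10, -5], [30, -40, -5], [30, -40, -5]]' --twist '[[0, 0, 0], [0, 0, 0], [0, 0, 0], [0, 0, 0], [0, 0, 0]]'

```text
time_s: 6.6
ee_pos: [0.389, -0.0858, 0.2432]
orientation: [0.043, 0.999, -0.0, 0.0]
wrist_force: [0.5, -1.1, 0.1]
finger_gap: 0.997
gripper_force: 0.0
```

Emit:
jog_arm --dp '[[25, -44, 0], [25, -44, 0], [0, -41, 0], [0, 0, 0], [0, 0, 0]]' --twist '[[0, 0, 0], [0, 0, 0], [0, 0, 0], [0, 0, 0], [0, 0, 0]]'

```text
time_s: 7.1
ee_pos: [0.33, -0.2093, 0.2427]
orientation: [0.045, 0.999, 0.0, -0.0]
wrist_force: [-0.1, 1.1, -0.4]
finger_gap: 1.001
gripper_force: 0.0
```

```bash
python3 - <<'E'
from h import *
import pickle
c=grab('wrist'); pickle.dump(c,open('w3.pkl','wb')); print(readout.observe()['ee_pos'])
cv2.imwrite('pics/w3.png',cv2.resize(c['im'],(800,600)))
E
```

```text
[ 0.33019259 -0.20856276  0.24270406]
```

View pics/w3.png

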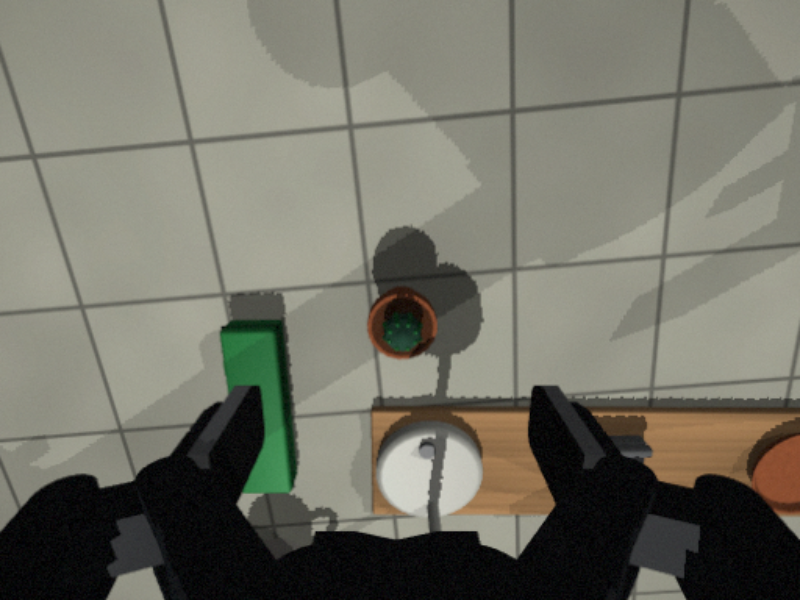

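The wrist view shows the pot upright with its rim centred at (402,323), the case at (258,405) and the lamp foot at (430,468).

```bash
python3 - <<'E'
from b import *
c=pickle.load(open('w3.pkl','rb')); t=pickle.load(open('c0.pkl','rb'))['top']
m=mask(c,(0,80,25),(20,255,255))|mask(c,(170,80,25),(180,255,255)); k=np.zeros_like(m);k[178:235,228:288]=255;m&=k
ct=max(cv2.findContours(m,0,1)[0],key=cv2.contourArea); h=cv2.convexHull(ct); el=cv2.fitEllipse(h); print('pot',el, cv2.boundingRect(h))
print('tri',tri(c,[el[0]],t,[(337.5,236.1)]).round(4))
for z in(.05,.055): print(z,cv2.minEnclosingCircle(plane(c,h.reshape(-1,2),z)[:,:2].astype(np.float32)))
m=mask(c,(50,70,30),(85,255,255)); k[:]=0;k[195:325,130:200]=255;m&=k
ct=max(cv2.findContours(m,0,1)[0],key=cv2.contourArea); 
q=cv2.approxPolyDP(cv2.convexHull(ct),2.5,True)[:,0]; print('case',q.tolist()); print(plane(c,q,.032).round(4).tolist()); print(plane(c,q,.0).round(4).tolist())
s=readout.observe();R=Ro.from_quat(s['orientation']).as_matrix();print(s['ee_pos'],R.round(4).tolist())
im=c['im'][190:325,130:205]; cv2.imwrite('pics/case.png',cv2.resize(np.clip((im/255.)**.5*280,0,255).astype(np.uint8),None,fx=4.4,fy=4.4,interpolation=0))
E
```

```text
pot ((257.0086669921875, 206.5003662109375), (44.32463455200195, 46.21965408325195), 6.230248928070068) (235, 183, 45, 47)
tri [[ 0.391  -0.2102  0.049   0.0006]]
0.05 ((0.3906973600387573, -0.20912516117095947), 0.03333377465605736)
0.055 ((0.3888095021247864, -0.2090376913547516), 0.03288319334387779)
case [[180, 205], [189, 302], [184, 315], [156, 315], [141, 212], [148, 205]]
[[0.3854, -0.3176, 0.032], [0.5472, -0.3302, 0.032], [0.5709, -0.3419, 0.032], [0.5668, -0.3863, 0.032], [0.3909, -0.3741, 0.032], [0.3814, -0.3622, 0.032]]
[[0.3965, -0.3271, 0.0], [0.5716, -0.3407, 0.0], [0.5973, -0.3534, 0.0], [0.5929, -0.4015, -0.0], [0.4025, -0.3883, 0.0], [0.3922, -0.3754, 0.0]]
[ 0.33019259 -0.20856276  0.24270406] [[-0.9961, 0.0877, -0.0002], [0.0877, 0.9961, 0.0004], [0.0002, 0.0004, -1.0]]
```

Emit:
jog_arm --dp '[[-30, 2, 10], [-30, 2.3, 40], [0, 0, 45], [0, 0, 45], [0, 0, 40]]' --twist '[[0, 0, 0], [0, 0, 0], [0, 0, 0], [0, 0, 0], [0, 0, 0]]'

```text
time_s: 7.65
ee_pos: [0.3906, -0.208, 0.0612]
orientation: [0.042, 0.999, 0.0, -0.0]
wrist_force: [0.7, -0.7, -0.5]
finger_gap: 0.996
gripper_force: 0.0
```

Emit:
jog_arm --dp '[[0, 0, 20], [0, 0, 12], [0, 0, 4.5], [0, 0, 0], [0, 0, 0]]' --twist '[[0, 0, 0], [0, 0, 0], [0, 0, 0], [0, 0, 0], [0, 0, 0]]'

```text
time_s: 8.15
ee_pos: [0.3909, -0.2097, 0.027]
orientation: [0.043, 0.999, -0.0, 0.001]
wrist_force: [-0.6, 1.0, -0.6]
finger_gap: 1.002
gripper_force: 0.0
```

Emit:
jog_arm --dp '[[0, 0, 0], [0, 0, 0], [0, 0, 0], [0, 0, 0], [0, 0, 0]]' --twist '[[0, 0, 0], [0, 0, 0], [0, 0, 0], [0, 0, 0], [0, 0, 0]]' --gripper -1

```text
time_s: 8.65
ee_pos: [0.3906, -0.21, 0.027]
orientation: [0.044, 0.999, -0.0, 0.0]
wrist_force: [-1.1, 1.8, 8.9]
finger_gap: 0.326
gripper_force: 58.6
```

Emit:
jog_arm --dp '[[0, 0, 0], [0, 0, 0], [0, 0, 0]]' --twist '[[0, 0, 0], [0, 0, 0], [0, 0, 0]]'

```text
time_s: 8.95
ee_pos: [0.3906, -0.21, 0.027]
orientation: [0.044, 0.999, -0.0, 0.0]
wrist_force: [-1.3, 1.8, 7.7]
finger_gap: 0.327
gripper_force: 58.6
```

```bash
python3 - <<'E'
from h import *
a=grab('wrist')['im'];b=grab('scene')['im'][70:170,150:283]
cv2.imwrite('pics/w4.png',np.hstack([cv2.resize(a,(400,300)),cv2.resize(np.clip(b*1.3,0,255).astype(np.uint8),(400,300),interpolation=2)]))
E
```

```text
(no output)
```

View pics/w4.png

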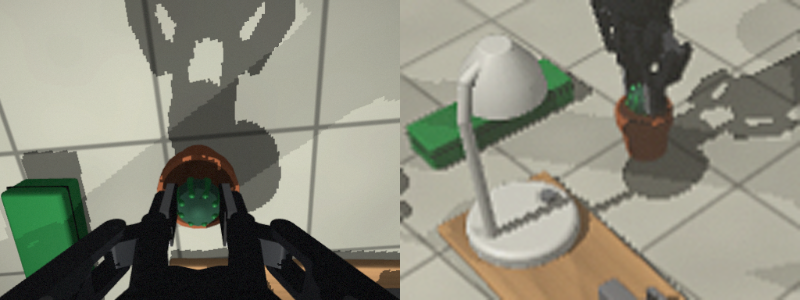

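The wrist half shows the fingers at columns 180-230 closed tighter than the rim (160-240), around the cactus. I'll check whether the pot has shifted relative to the TCP.

```bash
python3 - <<'E'
from b import *
c=grab('wrist'); s=readout.observe(); R=Ro.from_quat(s['orientation']).as_matrix(); p=s['ee_pos']
for q in([0,0,0],[0,.015,0],[0,-.015,0],[0,.015,-.019],[0,-.015,-.019]): print(q,proj(c,p+R@np.array(q)).round(1))
m=mask(c,(0,80,25),(20,255,255))|mask(c,(170,80,25),(180,255,255)); k=np.zeros_like(m);k[178:300,190:320]=255;m&=k
print(cv2.boundingRect(m))
for z in(.045,.055,.065,.075): print(z,[plane(c,[q],z)[0].round(3).tolist() for q in((206,250),(306,250),(256,183))])
g=mask(c,(50,70,30),(90,255,255));k[:]=0;k[200:310,220:290]=255;g&=k;x=cv2.boundingRect(g);print('cactus',x,plane(c,[(x[0]+x[2]/2,x[1]+x[3]/2)],.07))
im=c['im'][170:320,190:325];cv2.imwrite('pics/w5.png',cv2.resize(np.clip((im/255.)**.5*280,0,255).astype(np.uint8),None,fx=4,fy=4,interpolation=0))
E
```

```text
[0, 0, 0] [[253.7 224.3]]
[0, 0.015, 0] [[276.7 224.3]]
[0, -0.015, 0] [[230.7 224.3]]
[0, 0.015, -0.019] [[279.1 237.5]]
[0, -0.015, -0.019] [[228.4 237.5]]
(201, 185, 106, 108)
0.045 [[0.397, -0.239, 0.045], [0.402, -0.179, 0.045], [0.358, -0.206, 0.045]]
0.055 [[0.392, -0.237, 0.055], [0.396, -0.181, 0.055], [0.355, -0.206, 0.055]]
0.065 [[0.386, -0.235, 0.065], [0.391, -0.182, 0.065], [0.352, -0.206, 0.065]]
0.075 [[0.381, -0.233, 0.075], [0.385, -0.184, 0.075], [0.349, -0.205, 0.075]]
cactus (225, 227, 57, 63) [[ 0.39042968 -0.2101329   0.07      ]]
```

View pics/w5.png

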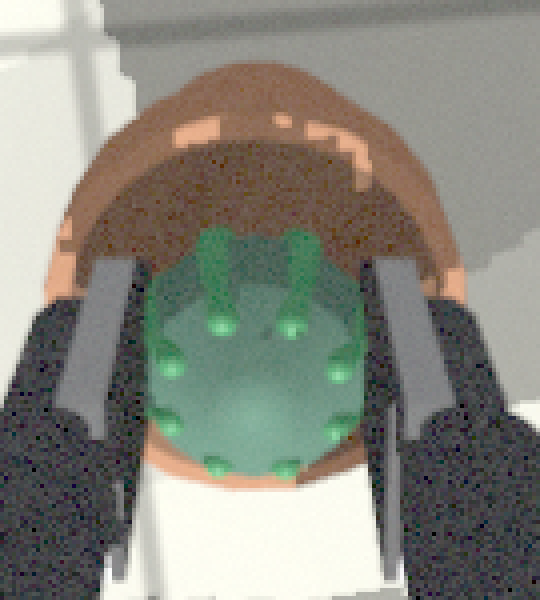

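The cactus itself is gripped (about 31 mm across), the pot is upright and centred on the TCP. This is a firm symmetric hold, so I'll lift a little and check it.

Emit:
jog_arm --dp '[[0, 0, -5], [0, 0, -10], [0, 0, -10], [0, 0, -5], [0, 0, 0]]' --twist '[[0, 0, 0], [0, 0, 0], [0, 0, 0], [0, 0, 0], [0, 0, 0]]'

```text
time_s: 9.6
ee_pos: [0.3908, -0.2102, 0.0572]
orientation: [0.044, 0.999, -0.001, 0.001]
wrist_force: [-0.5, -0.5, -1.8]
finger_gap: 0.325
gripper_force: 59.4
```

```bash
python3 - <<'E'
from b import *
c=grab('wrist'); s=readout.observe(); print(s['ee_pos'],s['wrist_force'],s['finger_gap'],s['gripper_force'])
a=c['im'];b=grab('scene')['im'][70:170,150:283]
cv2.imwrite('pics/w6.png',np.hstack([cv2.resize(a,(400,300)),cv2.resize(np.clip(b*1.3,0,255).astype(np.uint8),(400,300),interpolation=2)]))
E
```

```text
[ 0.39048018 -0.20998835  0.05666076] [ 0.09529366 -0.6895665  -1.39157482] 0.3300981400386336 59.402858591638505
```

View pics/w6.png

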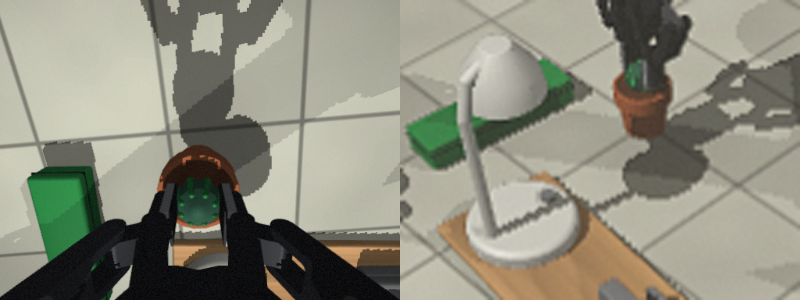

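The pot is lifted and upright, at about 1.5 N load. Carrying it to the saucer.

Emit:
jog_arm --dp '[[0, 0, -30], [0, 0, -35], [-10, 20, -28], [-14, 34, 0], [-14, 34, 0]]' --twist '[[0, 0, 0], [0, 0, 0], [0, 0, 0], [0, 0, 0], [0, 0, 0]]'

```text
time_s: 10.2
ee_pos: [0.4364, -0.1249, 0.1497]
orientation: [0.044, 0.999, -0.0, 0.0]
wrist_force: [0.5, -0.4, -1.5]
finger_gap: 0.323
gripper_force: 59.7
```

Emit:
jog_arm --dp '[[-14, 34, 0], [-14, 34, 0], [-14, 34, 0], [-14, 34, 0], [-14, 34, 0]]' --twist '[[0, 0, 0], [0, 0, 0], [0, 0, 0], [0, 0, 0], [0, 0, 0]]'

```text
time_s: 10.7
ee_pos: [0.5208, 0.0392, 0.1488]
orientation: [0.044, 0.999, 0.0, -0.001]
wrist_force: [1.1, -0.5, -1.2]
finger_gap: 0.325
gripper_force: 59.7
```

Emit:
jog_arm --dp '[[-14, 34, 0], [-14, 34, 0], [-14, 34, 0], [-14, 30, 0], [-6, 18, 0]]' --twist '[[0, 0, 0], [0, 0, 0], [0, 0, 0], [0, 0, 0], [0, 0, 0]]'

```text
time_s: 11.2
ee_pos: [0.5959, 0.1838, 0.1482]
orientation: [0.043, 0.999, 0.0, -0.001]
wrist_force: [-0.3, -0.1, -1.6]
finger_gap: 0.323
gripper_force: 59.7
```

Emit:
jog_arm --dp '[[0, 0, 0], [0, 0, 0], [0, 0, 0]]' --twist '[[0, 0, 0], [0, 0, 0], [0, 0, 0]]'

```text
time_s: 11.5
ee_pos: [0.595, 0.1808, 0.1491]
orientation: [0.044, 0.999, -0.0, -0.0]
wrist_force: [0.2, -0.7, -1.3]
finger_gap: 0.326
gripper_force: 59.7
```

```bash
python3 - <<'E'
from b import *
s=readout.observe();R=Ro.from_quat(s['orientation']).as_matrix();p=s['ee_pos'];print(p,R[:,2],s['finger_gap'])
print((R.T@(np.array([.5965,.182,.045])-p)*1000).round(1))
E
```

```text
[0.59501698 0.18084648 0.14906839] [-8.57391501e-04 -2.98627930e-04 -9.99999588e-01] 0.32621384196766806
[ -1.5   1.3 104.1]
```

Emit:
jog_arm --dp '[[-1.5, 1.3, 30], [0, 0, 35], [0, 0, 20], [0, 0, 10], [0, 0, 5]]' --twist '[[0, 0, 0], [0, 0, 0], [0, 0, 0], [0, 0, 0], [0, 0, 0]]'

```text
time_s: 12.0
ee_pos: [0.5969, 0.1822, 0.049]
orientation: [0.044, 0.999, -0.0, -0.0]
wrist_force: [-0.6, -0.0, -1.8]
finger_gap: 0.327
gripper_force: 59.7
```

Emit:
jog_arm --dp '[[0, 0, 3], [0, 0, 1], [0, 0, 0], [0, 0, 0]]' --twist '[[0, 0, 0], [0, 0, 0], [0, 0, 0], [0, 0, 0]]'

```text
time_s: 12.4
ee_pos: [0.5973, 0.1829, 0.046]
orientation: [0.044, 0.999, 0.0, 0.001]
wrist_force: [-0.3, -0.9, -1.9]
finger_gap: 0.322
gripper_force: 59.7
```

Emit:
jog_arm --dp '[[0, 0, 1], [0, 0, 0], [0, 0, 0]]' --twist '[[0, 0, 0], [0, 0, 0], [0, 0, 0]]'

```text
time_s: 12.7
ee_pos: [0.597, 0.1829, 0.0444]
orientation: [0.044, 0.999, 0.0, 0.0]
wrist_force: [-0.1, -1.4, -1.4]
finger_gap: 0.33
gripper_force: 59.7
```

Emit:
jog_arm --dp '[[0, 0, 1], [0, 0, 0], [0, 0, 0]]' --twist '[[0, 0, 0], [0, 0, 0], [0, 0, 0]]'

```text
time_s: 13.0
ee_pos: [0.5974, 0.183, 0.0441]
orientation: [0.044, 0.999, 0.0, 0.001]
wrist_force: [-1.3, -0.8, 4.9]
finger_gap: 0.326
gripper_force: 60.4
```

Emit:
jog_arm --dp '[[0, 0, 0], [0, 0, 0], [0, 0, 0]]' --twist '[[0, 0, 0], [0, 0, 0], [0, 0, 0]]' --gripper -0.2

```text
time_s: 13.3
ee_pos: [0.5969, 0.1828, 0.043]
orientation: [0.044, 0.999, -0.0, -0.0]
wrist_force: [-0.0, -0.2, -0.9]
finger_gap: 0.396
gripper_force: 0.0
```

Emit:
jog_arm --dp '[[0, 0, -5], [0, 0, -5], [0, 0, -5], [0, 0, -5], [0, 0, 0]]' --twist '[[0, 0, 0], [0, 0, 0], [0, 0, 0], [0, 0, 0], [0, 0, 0]]'

```text
time_s: 13.8
ee_pos: [0.5975, 0.1829, 0.0643]
orientation: [0.044, 0.999, 0.0, 0.001]
wrist_force: [1.0, -0.2, -0.8]
finger_gap: 0.4
gripper_force: 0.0
```

```bash
python3 - <<'E'
from b import *
c=grab('wrist'); s=readout.observe(); print(s['ee_pos'],s['wrist_force'],s['finger_gap'],s['gripper_force'])
a=c['im'];b=grab('scene')['im'][185:265,235:341]
cv2.imwrite('pics/w7.png',np.hstack([cv2.resize(a,(400,300)),cv2.resize(np.clip(b*1.3,0,255).astype(np.uint8),(400,300),interpolation=2)]))
E
```

```text
[0.59720886 0.18290295 0.06380741] [ 0.11330928 -0.79179685 -0.02385685] 0.3998707371137862 0.0
```

View pics/w7.png

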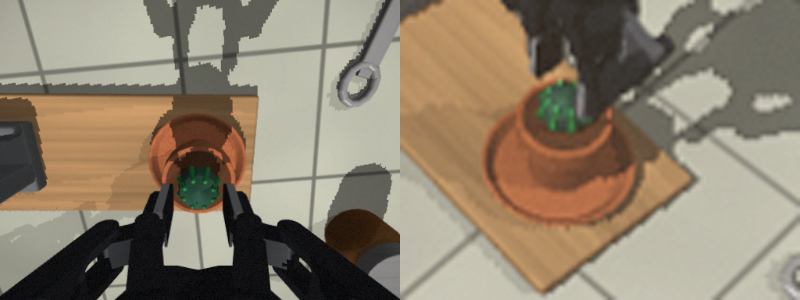

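The view shows the pot standing upright in the saucer, fingers clear of the cactus, and the stand left on the board. Rising clear, then on to the case.

Emit:
jog_arm --dp '[[0, 0, -20], [0, 0, -40], [0, 0, -40], [0, 0, -40], [20, 0, -20]]' --twist '[[0, 0, 0], [0, 0, 0], [0, 0, 0], [0, 0, 0], [0, 0, 0]]'

```text
time_s: 14.4
ee_pos: [0.5788, 0.1843, 0.2262]
orientation: [0.044, 0.999, 0.0, 0.002]
wrist_force: [0.1, 0.5, -1.1]
finger_gap: 0.4
gripper_force: 0.0
```

Emit:
jog_arm --dp '[[40, -25, 0], [35, -35, 0], [35, -35, 0], [22, -40, 0], [0, -45, 0]]' --twist '[[0, 0, 0], [0, 0, 0], [0, 0, 0], [0, 0, 0], [0, 0, 0]]' --gripper 1

```text
time_s: 14.9
ee_pos: [0.4271, 0.0167, 0.2236]
orientation: [0.043, 0.999, 0.0, -0.0]
wrist_force: [1.0, 0.2, 0.4]
finger_gap: 0.999
gripper_force: 0.0
```

Emit:
jog_arm --dp '[[0, -45, 0], [0, -45, 0], [0, -45, 0], [0, -45, 0], [0, -45, 0]]' --twist '[[0, 0, 0], [0, 0, 0], [0, 0, 0], [0, 0, 0], [0, 0, 0]]'

```text
time_s: 15.4
ee_pos: [0.4095, -0.2091, 0.2233]
orientation: [0.044, 0.999, 0.0, -0.0]
wrist_force: [0.7, 0.8, -0.5]
finger_gap: 0.999
gripper_force: 0.0
```

Emit:
jog_arm --dp '[[0, -45, 0], [0, -45, 0], [0, -40, 0], [0, -20, 0], [0, 0, 0]]' --twist '[[0, 0, 0], [0, 0, 0], [0, 0, 0], [0, 0, 0], [0, 0, 0]]'

```text
time_s: 15.9
ee_pos: [0.3964, -0.3589, 0.2224]
orientation: [0.045, 0.999, 0.0, -0.0]
wrist_force: [0.1, 0.9, 0.5]
finger_gap: 0.999
gripper_force: 0.0
```

```bash
python3 - <<'E'
from b import *
c=grab('wrist'); pickle.dump(c,open('w8.pkl','wb')); s=readout.observe();R=Ro.from_quat(s['orientation']).as_matrix();p=s['ee_pos'];print(p,R[:,0].round(4))
m=mask(c,(50,70,30),(85,255,255)); print(cv2.boundingRect(m))
ct=max(cv2.findContours(m,0,1)[0],key=cv2.contourArea); h=cv2.convexHull(ct)
q=cv2.approxPolyDP(h,2.5,True)[:,0]; print(q.tolist()); print(plane(c,q,.032).round(4).tolist()); print(plane(c,q,0).round(4).tolist())
v=cv2.cvtColor(c['im'],cv2.COLOR_BGR2HSV)[:,:,2]
u=int(q[:,0].mean()); print(u,v[q[:,1].min()-2:q[:,1].min()+25,u].tolist())
cv2.imwrite('pics/w8.png',cv2.resize(np.clip((c['im']/255.)**.6*280,0,255).astype(np.uint8),(800,600)))
E
```

```text
[ 0.39670648 -0.35719762  0.22264332] [-9.96e-01  8.90e-02  8.00e-04]
(239, 155, 41, 126)
[[276, 155], [279, 161], [278, 277], [244, 279], [240, 159], [243, 155]]
[[0.3891, -0.3297, 0.032], [0.3971, -0.3264, 0.032], [0.5669, -0.3386, 0.032], [0.5658, -0.3878, 0.032], [0.3901, -0.3753, 0.032], [0.3854, -0.371, 0.032]]
[[0.3954, -0.3277, 0.0], [0.4041, -0.3241, 0.0], [0.5886, -0.3374, 0.0], [0.5874, -0.3909, 0.0], [0.3964, -0.3774, 0.0], [0.3913, -0.3727, 0.0]]
260 [76, 66, 50, 34, 37, 47, 62, 86, 108, 120, 114, 118, 118, 118, 115, 116, 116, 115, 119, 117, 120, 121, 116, 116, 116, 118, 116]
```

View pics/w8.png

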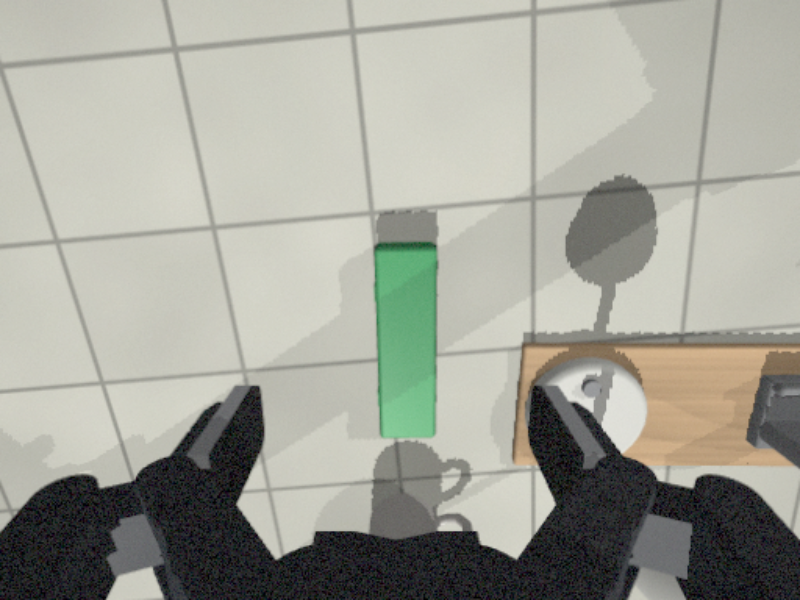

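The case at (407,340) is clear between the fingers; the mug shadow is beyond it. Checking its height from two wrist views, then grasping.

```bash
python3 - <<'E'
from b import *
a=pickle.load(open('w3.pkl','rb'));c=pickle.load(open('w8.pkl','rb'));print(tri(a,[(141,212)],c,[(240,159.5)]).round(4))
E
```

```text
[[ 0.3917 -0.3755  0.0292  0.0007]]
```

Emit:
jog_arm --dp '[[-40, 3.6, 10], [-41, 3.7, 35], [0, 0, 40], [0, 0, 45], [0, 0, 40]]' --twist '[[0, 0, 0], [0, 0, 0], [0, 0, -1], [0, 0, 0], [0, 0, 0]]'

```text
time_s: 16.45
ee_pos: [0.4756, -0.3544, 0.0543]
orientation: [0.034, 0.999, 0.0, -0.0]
wrist_force: [0.8, -0.4, -0.8]
finger_gap: 1.0
gripper_force: 0.0
```

Emit:
jog_arm --dp '[[0, 0, 25], [0, 0, 15], [0, 0, 8], [0, 0, 3], [0, 0, 0]]' --twist '[[0, 0, 0], [0, 0, 0], [0, 0, 0], [0, 0, 0], [0, 0, 0]]'

```text
time_s: 16.95
ee_pos: [0.4757, -0.3562, 0.0055]
orientation: [0.035, 0.999, -0.0, 0.0]
wrist_force: [-0.7, -0.5, 0.6]
finger_gap: 1.001
gripper_force: 0.0
```

Emit:
jog_arm --dp '[[-2.5, 0, 2], [0, 0, 2], [0, 0, 0]]' --twist '[[0, 0, 0], [0, 0, 0], [0, 0, 0]]'

```text
time_s: 17.25
ee_pos: [0.4779, -0.3567, 0.0011]
orientation: [0.035, 0.999, -0.0, 0.0]
wrist_force: [-0.0, 0.1, 0.0]
finger_gap: 1.004
gripper_force: 0.0
```

Emit:
jog_arm --dp '[[0, 0, 0], [0, 0, 0], [0, 0, 0], [0, 0, 0], [0, 0, 0]]' --twist '[[0, 0, 0], [0, 0, 0], [0, 0, 0], [0, 0, 0], [0, 0, 0]]' --gripper -1

```text
time_s: 17.75
ee_pos: [0.4778, -0.3568, 0.0009]
orientation: [0.035, 0.999, -0.0, -0.0]
wrist_force: [-0.4, -0.7, 0.1]
finger_gap: 0.144
gripper_force: 0.0
```

Emit:
jog_arm --dp '[[0, 0, 0], [0, 0, 0], [0, 0, 0]]' --twist '[[0, 0, 0], [0, 0, 0], [0, 0, 0]]'

```text
time_s: 18.05
ee_pos: [0.4778, -0.3567, 0.0009]
orientation: [0.035, 0.999, 0.0, -0.0]
wrist_force: [-0.5, -0.5, 1.1]
finger_gap: -0.001
gripper_force: 0.0
```

```bash
python3 - <<'E'
from b import *
c=grab('wrist'); s=readout.observe();R=Ro.from_quat(s['orientation']).as_matrix(); print(s['ee_pos'],proj(c,s['ee_pos']),s['qpos'])
m=mask(c,(50,70,30),(85,255,255));ct=max(cv2.findContours(m,0,1)[0],key=cv2.contourArea);q=cv2.approxPolyDP(cv2.convexHull(ct),2.5,True)[:,0]; print(q.tolist()); print(plane(c,q,.032).round(4).tolist())
a=c['im'];b=grab('scene')['im'][60:170,140:286]
cv2.imwrite('pics/w9.png',np.hstack([cv2.resize(a,(400,300)),cv2.resize(np.clip(b*1.3,0,255).astype(np.uint8),(400,300),interpolation=2)]))
E
```

```text
[ 0.47781278 -0.35674056  0.00091433] [[253.66563784 224.23939046]] [-8.39659606e-01  6.61742015e-01  1.42403397e+00 -3.97695045e-05
  1.05585091e+00 -2.34036766e+00]
[[206, 80], [302, 81], [306, 85], [295, 284], [209, 284], [200, 84]]
[[0.3901, -0.3727, 0.032], [0.3936, -0.3286, 0.032], [0.3955, -0.3268, 0.032], [0.503, -0.3347, 0.032], [0.4995, -0.3841, 0.032], [0.3916, -0.3757, 0.032]]
```

View pics/w9.png

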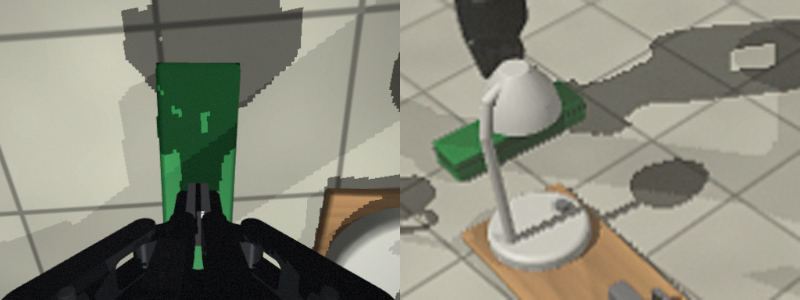

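The view shows the fingers closed above the lid, with tips at (200,185) in the left half: the real tips sit higher than the reported TCP. I'll quantify this from the image.

```bash
python3 - <<'E'
from b import *
c=grab('wrist'); s=readout.observe();R=Ro.from_quat(s['orientation']).as_matrix();p=s['ee_pos']
g=cv2.cvtColor(c['im'],cv2.COLOR_BGR2GRAY)
print(g[220:250,236:276:4].tolist())
for z in range(0,50,5): print(z,proj(c,p+R@np.array([.011,0,-z/1000])).round(1),proj(c,p+R@np.array([.011,.01,-z/1000])).round(1),proj(c,p+R@np.array([-.011,0,-z/1000])).round(1))
w=pickle.load(open('w8.pkl','rb'));g=cv2.cvtColor(w['im'],cv2.COLOR_BGR2GRAY)
# open finger inner tip corner seen at (259,387)/(530,387) of 800x600
q=np.array([.39670648,-.35719762,.22264332])
for z in range(0,60,10): print('open',z,proj(w,q+R@np.array([.011,.0425,-z/1000])).round(1)*1.5625,proj(w,q+R@np.array([.011,-.0425,-z/1000])).round(1)*1.5625)
E
```

```text
[[43, 42, 43, 40, 32, 44, 41, 41, 43, 40], [36, 46, 46, 37, 40, 42, 42, 38, 41, 42], [37, 38, 41, 41, 40, 42, 41, 42, 39, 41], [43, 46, 34, 44, 42, 42, 40, 39, 40, 37], [39, 35, 42, 41, 35, 42, 37, 35, 43, 45], [41, 38, 37, 37, 38, 39, 40, 38, 37, 45], [43, 41, 43, 37, 40, 43, 41, 42, 42, 37], [41, 39, 40, 39, 38, 34, 41, 36, 39, 46], [42, 45, 35, 39, 42, 40, 35, 34, 42, 44], [43, 41, 35, 39, 36, 39, 36, 39, 38, 36], [39, 40, 45, 39, 37, 42, 35, 34, 38, 44], [42, 43, 42, 40, 42, 39, 39, 38, 42, 42], [44, 42, 45, 37, 38, 41, 42, 38, 45, 34], [43, 43, 41, 39, 42, 42, 38, 40, 43, 44], [40, 41, 48, 48, 33, 35, 47, 52, 39, 39], [39, 43, 56, 53, 6, 33, 50, 55, 34, 34], [41, 45, 57, 51, 6, 29, 55, 52, 41, 43], [40, 47, 53, 52, 13, 25, 56, 53, 46, 38], [39, 47, 53, 56, 13, 20, 53, 56, 38, 40], [35, 46, 53, 55, 4, 24, 55, 57, 41, 41], [38, 52, 54, 55, 16, 22, 56, 53, 41, 41], [45, 47, 53, 51, 12, 25, 57, 57, 40, 41], [39, 52, 56, 53, 9, 28, 57, 51, 40, 38], [32, 51, 54, 50, 14, 24, 56, 55, 33, 29], [13, 41, 57, 54, 15, 28, 56, 51, 17, 14], [14, 47, 56, 56, 8, 31, 55, 57, 23, 12], [19, 48, 56,
[... 283 characters left out ...]
 [[253.8 246.8]]
15 [[253.8 217.6]] [[270.7 217.6]] [[253.8 250.7]]
20 [[253.8 221. ]] [[271.2 221. ]] [[253.8 254.8]]
25 [[253.8 224.6]] [[271.7 224.6]] [[253.8 259.2]]
30 [[253.9 228.4]] [[272.2 228.4]] [[253.8 263.9]]
35 [[253.9 232.4]] [[272.8 232.4]] [[253.8 268.8]]
40 [[253.9 236.7]] [[273.4 236.7]] [[253.8 274. ]]
45 [[253.9 241.2]] [[274.1 241.2]] [[253.9 279.5]]
open 0 [[503.90625 324.375  ]] [[296.5625  328.28125]]
open 10 [[509.6875  333.59375]] [[291.25 337.5 ]]
open 20 [[516.09375 343.75   ]] [[285.3125  347.96875]]
open 30 [[523.28125 355.15625]] [[278.75   359.6875]]
open 40 [[531.40625 368.125  ]] [[271.40625 372.8125 ]]
open 50 [[540.78125 382.65625]] [[262.96875 387.65625]]
```

The real tips are about 35 mm behind the reported TCP when closed, and about 48 mm when open. That also explains the cactus grip. I'll open and go down about 30 mm further.

Emit:
jog_arm --dp '[[0, 0, 0], [0, 0, 0], [0, 0, 0], [0, 0, 0], [0, 0, 0]]' --twist '[[0, 0, 0], [0, 0, 0], [0, 0, 0], [0, 0, 0], [0, 0, 0]]' --gripper 1

```text
time_s: 18.7
ee_pos: [0.4778, -0.3567, 0.0009]
orientation: [0.035, 0.999, 0.0, 0.0]
wrist_force: [0.0, 0.4, 0.4]
finger_gap: 0.845
gripper_force: 0.0
```

Emit:
jog_arm --dp '[[0, 0, 8], [0, 0, 8], [0, 0, 7], [0, 0, 6], [0, 0, 0]]' --twist '[[0, 0, 0], [0, 0, 0], [0, 0, 0], [0, 0, 0], [0, 0, 0]]'

```text
time_s: 19.2
ee_pos: [0.4774, -0.3563, -0.0292]
orientation: [0.035, 0.999, 0.001, -0.001]
wrist_force: [0.4, 0.4, 0.1]
finger_gap: 0.999
gripper_force: 0.0
```

Emit:
jog_arm --dp '[[0, 0, 0], [0, 0, 0], [0, 0, 0], [0, 0, 0], [0, 0, 0]]' --twist '[[0, 0, 0], [0, 0, 0], [0, 0, 0], [0, 0, 0], [0, 0, 0]]' --gripper -1

```text
time_s: 19.7
ee_pos: [0.4781, -0.357, -0.0275]
orientation: [0.035, 0.999, -0.0, 0.0]
wrist_force: [-0.4, 0.3, 5.5]
finger_gap: 0.599
gripper_force: 64.1
```

Emit:
jog_arm --dp '[[0, 0, 0], [0, 0, 0], [0, 0, 0]]' --twist '[[0, 0, 0], [0, 0, 0], [0, 0, 0]]'

```text
time_s: 20.0
ee_pos: [0.4781, -0.357, -0.0275]
orientation: [0.035, 0.999, -0.0, 0.0]
wrist_force: [-0.9, -0.5, 5.5]
finger_gap: 0.599
gripper_force: 64.1
```

Emit:
jog_arm --dp '[[0, 0, -25], [0, 0, -35], [10, 0, -40], [40, 0, 0], [40, 0, 0]]' --twist '[[0, 0, 0], [0, 0, 0], [0, 0, 0], [0, 0, 0], [0, 0, 0]]'

```text
time_s: 20.5
ee_pos: [0.3873, -0.3502, 0.0724]
orientation: [0.034, 0.999, -0.001, 0.0]
wrist_force: [-0.5, -0.9, -3.2]
finger_gap: 0.596
gripper_force: 63.7
```

Emit:
jog_arm --dp '[[28, 0, 0], [0, 0, 0], [0, 0, 0], [0, 0, 0], [0, 0, 0]]' --twist '[[0, 0, 0], [0, 0, 8.3], [0, 0, 8.3], [0, 0, 8.3], [0, 0, 8.3]]'

```text
time_s: 21.0
ee_pos: [0.3598, -0.3481, 0.0715]
orientation: [0.322, 0.947, 0.0, -0.0]
wrist_force: [0.4, 0.1, -2.2]
finger_gap: 0.599
gripper_force: 63.6
```

Emit:
jog_arm --dp '[[0, 0, 0], [0, 0, 0], [0, 0, 0], [0, 0, 0], [0, 0, 0]]' --twist '[[0, 0, 8.3], [0, 0, 8.3], [0, 0, 8.3], [0, 0, 8.3], [0, 0, 8.3]]'

```text
time_s: 21.5
ee_pos: [0.3599, -0.348, 0.0715]
orientation: [0.636, 0.771, 0.0, -0.001]
wrist_force: [-0.1, 0.5, -2.0]
finger_gap: 0.598
gripper_force: 63.6
```

Emit:
jog_arm --dp '[[0, 0, 0], [0, 0, 0], [0, 0, 0], [0, 0, 0]]' --twist '[[0, 0, 8.1], [0, 0, 8.1], [0, 0, 0], [0, 0, 0]]'

```text
time_s: 21.9
ee_pos: [0.36, -0.3482, 0.0717]
orientation: [0.735, 0.678, 0.0, -0.0]
wrist_force: [-0.3, 0.6, -1.8]
finger_gap: 0.591
gripper_force: 63.6
```

```bash
python3 - <<'E'
from b import *
s=readout.observe();R=Ro.from_quat(s['orientation']).as_matrix();p=s['ee_pos'];print(p,R[:,:2].round(3).tolist(),s['finger_gap'],s['wrist_force'])
print((R.T@(np.array([.459,.003,p[2]])-p)*1000).round(1), 'phi',np.degrees(np.arctan2(R[1,1],R[0,1])))
E
```

```text
[ 0.3599831  -0.34823953  0.07168134] [[0.082, 0.997], [0.997, -0.082], [0.001, -0.0]] 0.5913797199974503 [-0.31352192  0.63089605 -1.77620065]
[3.582e+02 6.990e+01 2.000e-01] phi -4.693586780350752
```

Emit:
jog_arm --dp '[[30, 6, 0], [43, 8.5, 0], [43, 8.5, 0], [43, 8.5, 0], [43, 8.5, 0]]' --twist '[[0, 0, 0], [0, 0, 0], [0, 0, 0], [0, 0, 0], [0, 0, 0]]'

```text
time_s: 22.4
ee_pos: [0.4174, -0.149, 0.0719]
orientation: [0.736, 0.677, 0.0, 0.0]
wrist_force: [0.9, -0.1, -2.3]
finger_gap: 0.593
gripper_force: 63.6
```

Emit:
jog_arm --dp '[[43, 8.5, 0], [43, 8.5, 0], [40, 8, 0], [30, 5, 0], [0, 0, 0]]' --twist '[[0, 0, 0], [0, 0, 0], [0, 0, 0], [0, 0, 0], [0, 0, 0]]'

```text
time_s: 22.9
ee_pos: [0.4607, 0.0052, 0.0719]
orientation: [0.734, 0.679, 0.0, -0.0]
wrist_force: [-0.5, -1.1, -2.5]
finger_gap: 0.598
gripper_force: 63.6
```

Emit:
jog_arm --dp '[[0, 0, 35], [0, 0, 35], [0, 0, 15], [0, 0, 8], [0, 0, 0]]' --twist '[[0, 0, 0], [0, 0, 0], [0, 0, 0], [0, 0, 0], [0, 0, 0]]'

```text
time_s: 23.4
ee_pos: [0.4603, 0.0018, -0.0216]
orientation: [0.736, 0.676, -0.0, -0.001]
wrist_force: [-0.2, -0.0, -3.3]
finger_gap: 0.595
gripper_force: 63.4
```

Emit:
jog_arm --dp '[[0, 0, 3], [0, 0, 1], [0, 0, 0]]' --twist '[[0, 0, 0], [0, 0, 0], [0, 0, 0]]'

```text
time_s: 23.7
ee_pos: [0.4608, 0.0021, -0.0246]
orientation: [0.737, 0.676, 0.0, 0.0]
wrist_force: [-0.2, -0.7, -2.7]
finger_gap: 0.593
gripper_force: 63.5
```

Emit:
jog_arm --dp '[[1.0, -1.5, 2], [0, 0, 1], [0, 0, 0], [0, 0, 0]]' --twist '[[0, 0, 0], [0, 0, 0], [0, 0, 0], [0, 0, 0]]'

```text
time_s: 24.1
ee_pos: [0.459, 0.0035, -0.0275]
orientation: [0.737, 0.676, 0.0, 0.0]
wrist_force: [-2.1, 0.9, 6.8]
finger_gap: 0.599
gripper_force: 64.7
```

Emit:
jog_arm --dp '[[0, 0, 0], [0, 0, 0], [0, 0, 0], [0, 0, 0]]' --twist '[[0, 0, 0], [0, 0, 0], [0, 0, 0], [0, 0, 0]]' --gripper 0.6

```text
time_s: 24.5
ee_pos: [0.4592, 0.0033, -0.0281]
orientation: [0.737, 0.676, 0.0, 0.0]
wrist_force: [0.2, -0.6, 0.0]
finger_gap: 0.797
gripper_force: 0.0
```

Emit:
jog_arm --dp '[[0, 0, -10], [0, 0, -30], [0, 0, -50], [0, 0, -50], [0, 0, -50]]' --twist '[[0, 0, 0], [0, 0, 0], [0, 0, 0], [0, 0, 0], [0, 0, 0]]'

```text
time_s: 25.0
ee_pos: [0.4585, 0.0035, 0.1648]
orientation: [0.737, 0.676, 0.0, 0.0]
wrist_force: [0.4, -1.0, -1.4]
finger_gap: 0.799
gripper_force: 0.0
```

```bash
python3 - <<'E'
from b import *
s=readout.observe();R=Ro.from_quat(s['orientation']).as_matrix();p=s['ee_pos'];print(p,s['qpos'].round(2))
print((R.T@(np.array([.49,.30,.20])-p)*1000).round(1))
E
```

```text
[0.458493   0.00352    0.16479049] [-0.25  0.25  1.6   0.    1.29 -0.17]
[298.1   6.  -35.2]
```

Emit:
jog_arm --dp '[[30, -5, -15], [45, -6, -10], [45, -6, -10], [45, -6, 0], [45, -6, 0]]' --twist '[[0, 0, 0], [0, 0, 0], [0, 0, 0], [0, 0, 0], [0, 0, 0]]'

```text
time_s: 25.5
ee_pos: [0.4476, 0.2168, 0.1981]
orientation: [0.737, 0.676, 0.001, 0.0]
wrist_force: [1.0, -0.5, -0.5]
finger_gap: 0.804
gripper_force: 0.0
```

Emit:
jog_arm --dp '[[45, -6, 0], [45, -6, 0], [45, -6, 0], [23, -3, 0], [0, 0, 0]]' --twist '[[0, 0, 0], [0, 0, 0], [0, 0, 0], [0, 0, 0], [0, 0, -8]]'

```text
time_s: 26.0
ee_pos: [0.4398, 0.3769, 0.1971]
orientation: [0.686, 0.728, 0.0, -0.0]
wrist_force: [-0.0, 0.2, 0.9]
finger_gap: 0.801
gripper_force: 0.0
```

Emit:
jog_arm --dp '[[0, 0, 0], [0, 0, 0], [0, 0, 0], [0, 0, 0], [0, 0, 0]]' --twist '[[0, 0, -8], [0, 0, -8], [0, 0, -8], [0, 0, -8], [0, 0, -8]]'

```text
time_s: 26.5
ee_pos: [0.4405, 0.3741, 0.1976]
orientation: [0.395, 0.919, 0.0, 0.0]
wrist_force: [0.5, -0.5, -0.5]
finger_gap: 0.801
gripper_force: 0.0
```

Emit:
jog_arm --dp '[[0, 0, 0], [0, 0, 0], [0, 0, 0], [0, 0, 0], [0, 0, 0]]' --twist '[[0, 0, -8], [0, 0, -8], [0, 0, -8], [0, 0, -5], [0, 0, 0]]' --gripper 0.0

```text
time_s: 27.0
ee_pos: [0.4406, 0.3741, 0.1976]
orientation: [0.155, 0.988, 0.0, 0.0]
wrist_force: [0.1, 0.2, 0.6]
finger_gap: 0.498
gripper_force: 0.0
```

```bash
python3 - <<'E'
from b import *
c=grab('wrist'); pickle.dump(c,open('w10.pkl','wb')); s=readout.observe();R=Ro.from_quat(s['orientation']).as_matrix();p=s['ee_pos'];print(p,R[:,0].round(4),s['finger_gap'])
P=[(.540,.346,.008),(.449,.375,.008)]; print(proj(c,P).round(0).tolist())
cv2.imwrite('pics/w10.png',cv2.resize(np.clip((c['im']/255.)**.6*280,0,255).astype(np.uint8),(800,600)))
E
```

```text
[0.44060714 0.37418986 0.19747631] [-9.509e-01  3.095e-01 -1.000e-04] 0.4966863875875725
[[256.0, 236.0], [256.0, 169.0]]
```

View pics/w10.png

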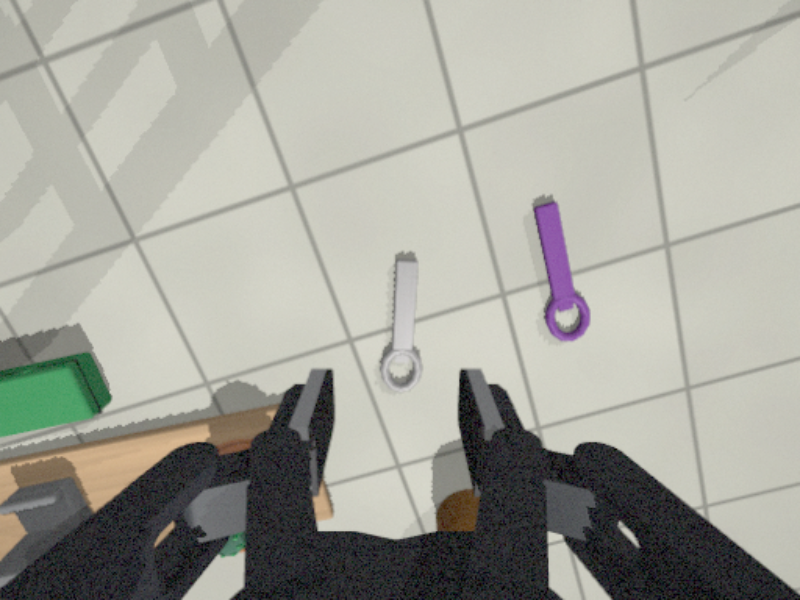

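The view shows the steel opener with handle end (406,261), junction (402,348) and loop end (401,391), and the purple one at right (560,270). The placed case is at (50,390).

```bash
python3 - <<'E'
from b import *
c=pickle.load(open('w10.pkl','rb'));t=pickle.load(open('c0.pkl','rb'))['top'];s=readout.observe();R=Ro.from_quat(s['orientation']).as_matrix();p=s['ee_pos']
f=lambda x,y:(x/1.5625-.5,y/1.5625-.5)
print('tri loop,end',tri(c,[f(401,370),f(406,261)],t,[np.array((243,294))*.64-.5,np.array((227.5,341))*.64-.5]).round(4).tolist())
# mask: low-saturation bright on handle, PCA
hsv=cv2.cvtColor(c['im'],cv2.COLOR_BGR2HSV).astype(int); k=np.zeros(hsv.shape[:2],np.uint8); k[160:256,236:278]=1
m=((hsv[...,1]<hsv[...,1][162:166,238:242].mean()*.6)&(k>0)).astype(np.uint8); print('bg',hsv[164,240],'op',hsv[190,259],m.sum())
ct=max(cv2.findContours(m,0,1)[0],key=cv2.contourArea); print(cv2.minAreaRect(ct),cv2.boundingRect(ct))
W=plane(c,[f(406,261),f(402,348),f(401,391)],.008); print(W.round(4).tolist())
a,b=W[0,:2],W[2,:2]; print('len',np.linalg.norm(b-a),'yaw',np.arctan2(*(b-a)[::-1]),'yaw handle',np.arctan2(*(W[1]-W[0])[1::-1])); mid=(a+b)/2
print('mid',mid,'tool dp',(R.T@(np.r_[mid,.0]-p)*1000).round(1),'toolx yaw',np.arctan2(R[1,0],R[0,0])-np.pi)
top=grab('top'); pickle.dump(top,open('t2.pkl','wb'))
g=mask(top,(50,70,30),(85,255,255)); g[:140]=0;g[240:]=0;g[:,:180]=0;g[:,320:]=0
ct=max([q for q in cv2.findContours(g,0,1)[0]],key=cv2.contourArea); r=cv2.minAreaRect(ct); print(r); print(plane(top,cv2.boxPoints(r),.032).round(4).tolist(),plane(top,[r[0]],.032).round(4))
E
```

```text
tri loop,end [[0.5409, 0.3466, 0.0071, 0.0019], [0.4487, 0.3789, 0.0012, 0.0012]]
bg [ 34  23 153] op [  0   5 145] 1183
((256.0, 208.0), (84.0, 26.0), 90.0) (243, 166, 27, 85)
[[0.4477, 0.3796, 0.008], [0.52, 0.3532, 0.008], [0.5595, 0.3397, 0.008]]
len 0.11874200742448608 yaw -0.34269628569290617 yaw handle -0.3500255756377042
mid [0.50358085 0.35968545] tool dp [-64.3   5.7 197.5] toolx yaw -0.31462087259220173
((267.25140380859375, 214.1088409423828), (58.4749870300293, 17.152664184570312), 4.969740867614746)
[[0.4403, 0.0913, 0.032], [0.4923, 0.0867, 0.032], [0.4763, -0.0912, 0.032], [0.4242, -0.0861, 0.032]] [[4.582e-01 2.000e-04 3.200e-02]]
```

Emit:
jog_arm --dp '[[-32, 2.8, 10], [-32.3, 2.9, 30], [0, 0, 45], [0, 0, 45], [0, 0, 45]]' --twist '[[0, 0, 0], [0, 0, 0], [0, 0, 1.6], [0, 0, 0], [0, 0, 0]]'

```text
time_s: 27.6
ee_pos: [0.5038, 0.3597, 0.0206]
orientation: [0.171, 0.985, 0.0, 0.0]
wrist_force: [1.2, 0.2, 0.1]
finger_gap: 0.503
gripper_force: 0.0
```

Emit:
jog_arm --dp '[[0, 0, 28], [0, 0, 12], [0, 0, 6], [0, 0, 0], [0, 0, 0]]' --twist '[[0, 0, 0], [0, 0, 0], [0, 0, 0], [0, 0, 0], [0, 0, 0]]'

```text
time_s: 28.1
ee_pos: [0.5046, 0.3604, -0.0225]
orientation: [0.17, 0.986, 0.001, 0.001]
wrist_force: [-0.0, -0.3, -0.3]
finger_gap: 0.502
gripper_force: 0.0
```

```bash
python3 - <<'E'
from b import *
c=grab('wrist'); s=readout.observe();R=Ro.from_quat(s['orientation']).as_matrix();p=s['ee_pos'];print(p,np.arctan2(R[1,0],R[0,0])-np.pi,s['wrist_force'])
hsv=cv2.cvtColor(c['im'],cv2.COLOR_BGR2HSV).astype(int)
u,v=proj(c,[.5036,.3597,.008])[0]; e=proj(c,[.4477,.3796,.008])[0]; print(u,v,e)
for r in (int(e[1])+8,int((v+e[1])/2),int(v)-15): print(r,plane(c,[(x,r) for x in(200,310)],.008).round(4).tolist(),hsv[r,200:312:3,1].tolist(),hsv[r,200:312:3,2].tolist())
E
```

```text
[ 0.50458207  0.36034639 -0.02246172] -0.3407291912531356 [-0.37508431  0.51926495  0.49407986]
252.21700770051817 245.58974763653578 [252.29010547 137.39850334]
145 [[0.4426, 0.354, 0.008], [0.4608, 0.4053, 0.008]] [25, 25, 24, 24, 23, 22, 24, 24, 22, 24, 24, 21, 30, 8, 3, 7, 7, 0, 0, 7, 7, 7, 7, 10, 10, 24, 25, 24, 23, 22, 20, 26, 22, 27, 28, 27, 19, 25] [182, 183, 183, 184, 186, 183, 183, 183, 184, 184, 173, 169, 110, 67, 78, 77, 78, 74, 75, 77, 76, 70, 74, 76, 75, 95, 93, 96, 90, 92, 90, 97, 94, 93, 91, 94, 93, 93]
191 [[0.4646, 0.3447, 0.008], [0.4838, 0.3986, 0.008]] [21, 19, 21, 23, 23, 26, 22, 25, 25, 25, 22, 23, 19, 0, 5, 6, 6, 5, 3, 8, 6, 1, 4, 8, 24, 23, 17, 19, 23, 25, 30, 19, 19, 25, 19, 24, 24, 22] [95, 95, 95, 188, 191, 189, 188, 192, 166, 163, 165, 163, 68, 126, 168, 171, 170, 167, 168, 170, 168, 171, 177, 170, 190, 188, 90, 95, 90, 92, 92, 92, 93, 93, 93, 95, 188, 185]
230 [[0.4852, 0.3362, 0.008], [0.5052, 0.3925, 0.008]] [26, 24, 30, 27, 24, 21, 23, 24, 27, 25, 22, 22, 12, 7, 9, 8, 8, 6, 10, 5, 8, 5, 5, 12, 21, 21, 21, 22, 27, 25, 18, 25, 24, 24, 23, 23, 23, 24] [98, 97, 95, 96, 95, 190, 191, 191, 192, 176, 162, 164, 65, 140, 180, 181, 184, 180, 187, 193, 197, 196, 201, 124, 121, 119, 120, 118, 67, 71, 84, 91, 97, 192, 191, 189, 192, 191]
```

Emit:
jog_arm --dp '[[0, 0, 4], [0, 0, 3], [0, 0, 1.5], [0, 0, 0]]' --twist '[[0, 0, 0], [0, 0, 0], [0, 0, 0], [0, 0, 0]]'

```text
time_s: 28.55
ee_pos: [0.5036, 0.3598, -0.0328]
orientation: [0.17, 0.986, -0.0, -0.0]
wrist_force: [0.7, -1.0, -0.3]
finger_gap: 0.502
gripper_force: 0.0
```

Emit:
jog_arm --dp '[[0, 0, 0], [0, 0, 0], [0, 0, 0], [0, 0, 0], [0, 0, 0]]' --twist '[[0, 0, 0], [0, 0, 0], [0, 0, 0], [0, 0, 0], [0, 0, 0]]' --gripper -1

```text
time_s: 29.05
ee_pos: [0.5039, 0.36, -0.0322]
orientation: [0.169, 0.986, 0.0, 0.0]
wrist_force: [-0.5, -0.4, 4.7]
finger_gap: 0.186
gripper_force: 59.5
```

Emit:
jog_arm --dp '[[0, 0, 0], [0, 0, 0]]' --twist '[[0, 0, 0], [0, 0, 0]]'

```text
time_s: 29.25
ee_pos: [0.504, 0.36, -0.0322]
orientation: [0.169, 0.986, 0.0, 0.0]
wrist_force: [-0.7, -0.2, 5.9]
finger_gap: 0.19
gripper_force: 59.6
```

Emit:
jog_arm --dp '[[0, 0, -20], [0, 0, -40], [0, 0, -45], [0, 0, -30], [0, 0, 0]]' --twist '[[0, 0, 0], [0, 0, 0], [0, 0, 0], [0, 0, 8.2], [0, 0, 8.2]]'

```text
time_s: 29.75
ee_pos: [0.5054, 0.3608, 0.1068]
orientation: [0.311, 0.95, 0.003, 0.003]
wrist_force: [0.4, -0.6, -0.7]
finger_gap: 0.187
gripper_force: 58.9
```

Emit:
jog_arm --dp '[[0, 0, 0], [0, 0, 0], [0, 0, 0], [0, 0, 0], [0, 0, 0]]' --twist '[[0, 0, 8.2], [0, 0, 8.2], [0, 0, 8.2], [0, 0, 8.2], [0, 0, 8.2]]'

```text
time_s: 30.25
ee_pos: [0.5034, 0.3597, 0.1017]
orientation: [0.624, 0.781, -0.001, -0.0]
wrist_force: [0.5, 0.2, -1.5]
finger_gap: 0.181
gripper_force: 58.9
```

Emit:
jog_arm --dp '[[0, 0, 0], [0, 0, 0], [0, 0, 0], [-30, -1, 0], [-40, -2, 0]]' --twist '[[0, 0, 8.2], [0, 0, 8.2], [0, 0, 1.5], [0, 0, 0], [0, 0, 0]]'

```text
time_s: 30.75
ee_pos: [0.4945, 0.2905, 0.1018]
orientation: [0.734, 0.679, -0.0, -0.0]
wrist_force: [0.1, -0.6, -0.6]
finger_gap: 0.186
gripper_force: 58.9
```

Emit:
jog_arm --dp '[[-44, -2, 0], [-44, -2, 0], [-44, -2, 0], [-44, -2, 0], [-44, -2, 0]]' --twist '[[0, 0, 0], [0, 0, 0], [0, 0, 0], [0, 0, 0], [0, 0, 0]]'

```text
time_s: 31.25
ee_pos: [0.4659, 0.0704, 0.1023]
orientation: [0.735, 0.678, -0.0, -0.0]
wrist_force: [0.9, -0.2, -1.2]
finger_gap: 0.185
gripper_force: 58.9
```

Emit:
jog_arm --dp '[[-40, -1, 0], [-30, -1, 0], [0, 0, 0], [0, 0, 0]]' --twist '[[0, 0, 0], [0, 0, 0], [0, 0, 0], [0, 0, 0]]'

```text
time_s: 31.65
ee_pos: [0.4585, 0.0022, 0.1023]
orientation: [0.736, 0.677, -0.0, -0.0]
wrist_force: [-0.4, -0.1, -0.4]
finger_gap: 0.187
gripper_force: 58.9
```

```bash
python3 - <<'E'
from b import *
c=grab('wrist'); pickle.dump(c,open('w11.pkl','wb')); s=readout.observe();R=Ro.from_quat(s['orientation']).as_matrix();p=s['ee_pos'];print(p,'phi',np.arctan2(R[1,1],R[0,1]),s['finger_gap'],s['gripper_force'],s['wrist_force'])
g=mask(c,(50,70,30),(85,255,255));ct=max(cv2.findContours(g,0,1)[0],key=cv2.contourArea);q=cv2.approxPolyDP(cv2.convexHull(ct),3,True)[:,0]
print(q.tolist());print(plane(c,q,.032).round(4).tolist())
print((R.T@(np.array([.4585,.002,.002])-p)*1000).round(1))
E
```

```text
[0.4585111  0.00285742 0.1023152 ] phi -0.08261731515468453 0.1865570686161315 58.92973065376282 [-0.20042945  0.70026844 -1.21309652]
[[284, 86], [281, 232], [228, 234], [223, 87]]
[[0.4897, 0.0866, 0.032], [0.4805, -0.0396, 0.032], [0.4316, -0.0376, 0.032], [0.4416, 0.0898, 0.032]]
[-9.000e-01  1.000e-01  1.003e+02]
```

Emit:
jog_arm --dp '[[-1, 0, 30], [-0.5, 0, 40], [0, 0, 20], [0, 0, 8], [0, 0, 0]]' --twist '[[0, 0, 0], [0, 0, 0], [0, 0, 0], [0, 0, 0], [0, 0, 0]]'

```text
time_s: 32.2
ee_pos: [0.4583, 0.0018, 0.004]
orientation: [0.736, 0.677, -0.0, -0.001]
wrist_force: [-0.2, -0.4, -1.4]
finger_gap: 0.187
gripper_force: 58.9
```

Emit:
jog_arm --dp '[[0, 0, 2], [0, 0, 1], [0, 0, 0], [0, 0, 0]]' --twist '[[0, 0, 0], [0, 0, 0], [0, 0, 0], [0, 0, 0]]'

```text
time_s: 32.6
ee_pos: [0.4588, 0.0009, 0.0019]
orientation: [0.736, 0.677, 0.0, 0.0]
wrist_force: [0.2, -0.8, -0.3]
finger_gap: 0.182
gripper_force: 58.9
```

Emit:
jog_arm --dp '[[0, 0, 1], [0, 0, 0.5], [0, 0, 0], [0, 0, 0]]' --twist '[[0, 0, 0], [0, 0, 0], [0, 0, 0], [0, 0, 0]]'

```text
time_s: 33.0
ee_pos: [0.4585, 0.0009, -0.0001]
orientation: [0.736, 0.677, -0.0, -0.0]
wrist_force: [-0.4, 0.3, -1.2]
finger_gap: 0.184
gripper_force: 58.9
```

Emit:
jog_arm --dp '[[0, 0, 0], [0, 0, 0], [0, 0, 0], [0, 0, 0], [0, 0, 0]]' --twist '[[0, 0, 0], [0, 0, 0], [0, 0, 0], [0, 0, 0], [0, 0, 0]]' --gripper 0

```text
time_s: 33.5
ee_pos: [0.4585, 0.001, -0.0001]
orientation: [0.736, 0.677, 0.0, 0.0]
wrist_force: [-0.8, 0.8, -0.2]
finger_gap: 0.496
gripper_force: 0.0
```

Emit:
jog_arm --dp '[[0, 0, -10], [0, 0, -30], [0, 0, -50], [0, 0, -50], [0, 0, -50]]' --twist '[[0, 0, 0], [0, 0, 0], [0, 0, 0], [0, 0, 0], [0, 0, 0]]'

```text
time_s: 34.0
ee_pos: [0.4578, 0.0011, 0.1929]
orientation: [0.736, 0.677, 0.0, 0.0]
wrist_force: [1.6, -0.8, 0.0]
finger_gap: 0.5
gripper_force: 0.0
```

Emit:
jog_arm --dp '[[0, -45, 0], [0, -45, 0], [0, -45, 0], [0, 0, 0], [0, 0, 0]]' --twist '[[0, 0, 0], [0, 0, 0], [0, 0, 0], [0, 0, 0], [0, 0, 0]]'

```text
time_s: 34.5
ee_pos: [0.3238, 0.0123, 0.1908]
orientation: [0.736, 0.677, 0.001, 0.001]
wrist_force: [-0.5, 0.2, 1.1]
finger_gap: 0.498
gripper_force: 0.0
```

```bash
cat > v.py <<'E'
from b import *
c=grab('wrist'); top=grab('top'); sc=grab('scene'); pickle.dump((c,top,sc),open('fin.pkl','wb'))
print(readout.observe()['ee_pos'])
B=np.array([.5796,-.0073]); th=-.085; M=np.array([[np.cos(th),np.sin(th)],[-np.sin(th),np.cos(th)]])
bf=lambda P:((np.atleast_2d(P)[:,:2]-B)@M.T).round(4).tolist()
for n,k in(('top',top),('wrist',c)):
    g=mask(k,(45,70,30),(88,255,255)); 
    lo=proj(k,[[.42,.11,.03],[.50,-.11,.03],[.42,-.11,.03],[.50,.11,.03]]); x0,y0=np.maximum(lo.min(0).astype(int),0);x1,y1=np.maximum(lo.max(0).astype(int),0)
    z=np.zeros_like(g);z[y0:y1,x0:x1]=g[y0:y1,x0:x1]
    cs=cv2.findContours(z,0,1)[0]
    if not cs: print(n,'no case',x0,y0,x1,y1); continue
    ct=np.vstack([q for q in cs if len(q)>4]); r=cv2.minAreaRect(ct); P=plane(k,cv2.boxPoints(r),.032); print(n,'case board-frame',bf(P),'c',bf(P.mean(0)))
    # opener: low-saturation pixels inside the case rectangle (shrunk)
    hsv=cv2.cvtColor(k['im'],cv2.COLOR_BGR2HSV); z[:]=0; cv2.fillPoly(z,[cv2.boxPoints((r[0],(r[1][0]-4,r[1][1]-4),r[2])).astype(int)],1)
    o=(z>0)&(hsv[...,1]<60)&(hsv[...,2]>40); v,u=np.nonzero(o)
    P=plane(k,np.c_[u,v],.040)[:,:2]; b=np.array(bf(P)); 
    rr=cv2.minAreaRect(b.astype(np.float32)); print(n,'opener',len(u),rr,b.min(0),b.max(0))
E
python3 v.py
```

```text
[0.32489801 0.01205461 0.19019136]
top case board-frame [[-0.1482, 0.0863], [-0.0958, 0.0865], [-0.0955, -0.0921], [-0.1478, -0.0918]] c [[-0.1218, -0.0028]]
top opener 270 ((-0.12579278647899628, -0.0035182759165763855), (0.03340110182762146, 0.11839800328016281), 4.685910224914551) [-0.14   -0.0626] [-0.1053  0.0568]
wrist case board-frame [[-0.1562, -0.0892], [-0.1552, 0.0914], [-0.0973, 0.086], [-0.0879, -0.0966]] c [[-0.1241, -0.0021]]
wrist opener 2168 ((-0.12600472569465637, 5.1274895668029785e-05), (0.17764374613761902, 0.06282558292150497), 89.71512603759766) [-0.1578 -0.0889] [-0.095  0.089]
```

```bash
cat >> v.py <<'E'
E
python3 - <<'E'
from b import *
c,top,sc=pickle.load(open('fin.pkl','rb'))
B=np.array([.5796,-.0073]); th=-.085; M=np.array([[np.cos(th),np.sin(th)],[-np.sin(th),np.cos(th)]])
bf=lambda P:((np.atleast_2d(P)[:,:2]-B)@M.T)
hsv=cv2.cvtColor(top['im'],cv2.COLOR_BGR2HSV)
V,U=np.mgrid[0:384,0:512]; allp=np.c_[U.ravel(),V.ravel()]
for z in(.016,.066):
    b=bf(plane(top,allp,z)); S=hsv[...,1].ravel();
    o=(abs(b[:,0])<.06)&(abs(b[:,1])<.05)&(S<50)
    print('stand',z,o.sum(),cv2.minAreaRect(b[o].astype(np.float32)),b[o].min(0).round(4),b[o].max(0).round(4))
b=bf(plane(top,allp,.066)); Vv=hsv[...,2].ravel()
for x in np.arange(-.06,.06,.006):
    i=[np.argmin(((b-[x,y])**2).sum(1)) for y in(-.015,.0,.015)]; print(round(x,3),S[i].tolist(),Vv[i].tolist())
# pot: cactus centroid & rim
g=mask(top,(45,70,20),(88,255,255)).ravel()>0; b=bf(plane(top,allp,.075)); o=g&(abs(b[:,0])<.05)&(abs(b[:,1]-.19)<.05)
print('cactus',o.sum(),b[o].mean(0), 'saucer exp (0,.19)')
q=sc; V2=allp; g=mask(sc,(45,70,20),(88,255,255)).ravel()>0; b=bf(plane(sc,allp,.070)); o=g&(abs(b[:,0])<.06)&(abs(b[:,1]-.19)<.06); print('cactus scene',o.sum(),b[o].mean(0))
E
```

```text
stand 0.016 403 ((0.001512628048658371, -0.0034119486808776855), (0.070835180580616, 0.057107504457235336), 0.20842665433883667) [-0.0339 -0.0319] [0.0369 0.0253]
stand 0.066 403 ((-0.0031542517244815826, -0.0010443571954965591), (0.06845339387655258, 0.05518730357289314), 0.208427295088768) [-0.0374 -0.0286] [0.031  0.0267]
-0.06 [121, 122, 120] [103, 94, 102]
-0.054 [115, 111, 117] [60, 60, 61]
-0.048 [110, 116, 119] [58, 57, 58]
-0.042 [114, 104, 116] [56, 54, 55]
-0.036 [27, 18, 20] [48, 58, 52]
-0.03 [11, 32, 10] [71, 48, 73]
-0.024 [50, 43, 36] [41, 42, 42]
-0.018 [28, 33, 28] [45, 46, 45]
-0.012 [38, 33, 34] [47, 46, 45]
-0.006 [35, 33, 33] [44, 46, 46]
-0.0 [34, 37, 40] [45, 41, 45]
0.006 [29, 24, 21] [44, 54, 49]
0.012 [11, 11, 14] [72, 72, 73]
0.018 [10, 10, 10] [76, 75, 74]
0.024 [10, 14, 14] [75, 71, 71]
0.03 [32, 19, 37] [71, 68, 76]
0.036 [117, 117, 118] [94, 96, 97]
0.042 [110, 118, 115] [90, 99, 100]
0.048 [117, 115, 114] [107, 104, 105]
0.054 [117, 116, 117] [107, 108, 105]
cactus 37 [0.0057266  0.19367174] saucer exp (0,.19)
cactus scene 87 [-0.0008796   0.18629282]
```

```bash
python3 -c "
from rig import manip
print(manip.close_job())"
```

```text
the job is handed in; nothing more can be done
None
```

The job is handed in with everything placed and released; the final images put the stand, case and opener within about 5 mm of target. The pot's two final readings differ by about 7 mm around the saucer's centre but stay within the 12 mm limit. I got no verdict back, and I did not re-measure the lamp, mug or jar at the end.

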